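Pin the supply basket onto its carrier shaft

ROBOT

A 7-joint arm with a two-finger parallel gripper is mounted at the origin on the work surface. World frame = base frame: x ahead of the robot, y to its left, z up, the work surface at z = 0. Lengths are in m, angles in rad, forces in N, time in s.
With the tool pointing down it reaches from about 0.35 to 0.9 m from the base axis. Payload 8.1 kg.
Tool frame: the origin (TCP) lies between the finger pads; the fingertips stand 8 mm ahead of it and the grasp point (between the pads) lies 11 mm behind it; z points along the fingers, y is the line along which they close (so a half turn about z gives the same grasp; the last joint's range is limited). The gripper opens to 92 mm and grips with 3 to 60 N. Pads are 19 mm wide; open, the fingers measure 130 mm over their backs; the gripper's body (75 mm by 190 mm) begins 47 mm behind the grasp point.
Start: joints at [1.177, 0.434, 0.025, 1.573, -0.012, 1.134, -0.075], TCP at [0.179, -0.599, 0.235] pointing down, gripper open.
Joint ranges: [-2.62, 2.62], [-0.44, 2.09], [-1.27, 1.32], [0.08, 2.57], [-1.32, 4.46], [0.12, 2], [-2.74, 2.74]. Speed limits (rad/s): [2.22, 2.22, 3.01, 3.01, 3.14, 3.14, 3.14].

INTERFACE

Orientations are given as a 3x3 rotation matrix whose columns are the frame's x, y, z axes.
In Python, from workcell import read_state, snapshot, calibration, sign_off gives the robot as it stands. The module is installed in compiled form; this text tells all that it offers.
- The arm moves only by the tool arm_command, never from a script. Its argument "commands" is a list of rows, each an object with "claw": the finger opening in m, from 0 to 0.0918; "slide": the shift along the world's x, y, z in m, a list of three; "angular": the turn, a rotation vector about the world's x, y, z in rad, a list of three. In form: [{"claw": claw, "slide": [tx, ty, tz], "angular": [rx, ry, rz]}, ...]. A call has 1 to 12 rows; each row shifts and turns the commanded pose from where the row before left it; what a row does not reach is not made up. A row lasts 1/12 s, in which the tool goes at most 41.7 mm and 7.16 degrees, less where a joint would pass 70% of its speed; a pose out of reach is approached as far as the arm can. A call with a gripper value outside its range is refused whole. The fingers move at their own pace and stop on an object; the grip force is fixed at half the most. Time passes only in rows, so rows that do not move let the fingers close. It gives the time, the measured TCP pose, the force, the opening and the grip force at its end, in the units of the state.
- read_state(): the state, without advancing time (a new reading comes with each control period).
- snapshot(name): name is "scene" or "top" or "wrist"; returns (picture, depth): 480x640x3 uint8, red, green, blue; 480x640 float32, m along the optical axis (not along the pixel's ray), 0 where there is no reading.
- calibration(name): a dict with "vertical_fov" (degrees; the focal length in pixels is half the picture's height over the tangent of half this angle, whatever the lens; pixels are square), "cx", "cy" (the principal point, pixels), "k1" (the pictures are not rectified: a ray, as slopes to the right and down, at radius r is drawn at 1 + k1 r^2 times it, then the intrinsics apply), "origin" and "orientation" of the camera in the world; the wrist camera has in their place "tool_from_camera" (4x4, takes a point from camera to tool coordinates, whose origin is the TCP and whose axes are the flange's). Camera axes: x right, y down, z forward; pixel columns grow to the right and rows downward; lengths in m; the calibration is good to about 2 mm. A picture is of the moment at which its call begins: read the wrist's pose just before it. calibration takes no time and is no camera call.
- sign_off(): hands the job in; it is judged then, once.
The state is a dict: "clock": time; "joints": joint angles; "joint_velocities": joint speeds; "tau": joint torques, N m; "tcp_pos": TCP position; "ee_rot": TCP orientation; "contact_force": force on the tool from outside, world axes, zero at the start; "ft_torque": the same for the moment, N m; "finger_gap": opening from 0.0 (shut) to 1.0 (fully open); "finger_force": force on a finger pad.
Only numpy, scipy, OpenCV 4.12 (cv2) and the standard library are available. Lean on these libraries where they do the work, as an engineer would, in place of code of your own. Each camera call takes 0.05 s, during which the arm holds its last target. There are 200 camera calls.

TASK

The blue basket's collar has been slid onto the carrier's shaft and needs locking on. Take the green linchpin out of the rack and push it straight down through the hole near the shaft's free end until its flange sits on the shaft, with its ring leaning back over the basket; then swing the ring right over so that it hangs fully down around the free end of the shaft, leaving the pin seated.

Things in the scene. Friction and masses are not known exactly. Their poses are not given: they have to be found in the camera images.
- pin: Green linchpin, one of 3 upright in a white rack (top 80 mm high, pins 80 mm apart). Origin: on its axis, underside of the 30 mm flange (4 mm thick); z up. Below: 12 mm shank, 50 mm long, last 12 mm tapered to 4 mm. Above: green block 16x16 mm, from 4 to 50 mm over the origin. Ring hinge 8 mm over the origin, axis = pin y; at the start the ring leans to pin -x. 140 to 220 g.
- ring (a joint): Ring angle about pin +y, rad: 0 (stop) leans to pin -x, 20 deg above level; 1.22 straight up; 2.79 level towards +x; 3.49 (stop) fully over, towards +x and 40 deg below level. Starts at 0 to 0.2. Friction hinge (0.018 N m): stays where left. 5 mm wire, 48 mm wide up to 45 mm from the hinge, narrowing to a point at 60 mm, then a stem to the tab.
- ring_tab (a point): Centre of the green barrel tab at the ring's tip, 80 mm from the hinge axis: cylinder 14 mm across, 16 mm long, axis along pin y. Pinched from above on its two flat ends (fingers closing along pin y) it can turn between the fingers while the ring is swung.
- shaft_hole (a point): Centre of the hole's mouth on the shaft's top, 135 mm above the counter. x runs along the shaft to its free end, 30 mm away; z up. Round 19 mm hole, 3 mm chamfer, right through the 30 mm square shaft end. On the -x side: black collar (38 to 54 mm away, 9 mm above the shaft), blue basket below, post (175 mm away, 22 mm above). Pin x must point along this x.
Mind the look-alikes: they are no part of the job. Leave any orange look-alike of the pin alone.

How it is judged:
On the way:
1. the green pin is through the hole, flange on the shaft, ring still leaning back over the basket (horizontal distance between pin and shaft_hole below 0.01 m and z of pin in the frame of shaft_hole between -0.006 and 0.006 m and angle between pin's own z axis and vertical below 0.2 rad and x of ring_tab in the frame of shaft_hole below -0.03 m and value of joint ring below 0.8 rad), for 0.2 s.
At the end, for the whole second after the job is handed in: Pin origin within 10 mm of the hole centre, within 6 mm of the height of the shaft top, tilt under 0.2 rad, its x within 0.35 rad of the shaft's, at rest under 0.02 m/s; ring joint above 3.2 rad, tab over 45 mm past the hole towards the free end (horizontal distance between pin and shaft_hole below 0.01 m and z of pin in the frame of shaft_hole between -0.006 and 0.006 m and angle between pin's own z axis and vertical below 0.2 rad and value of joint ring above 3.2 rad and x of ring_tab in the frame of shaft_hole above 0.045 m and angle between the x axis of pin and the x axis of shaft_hole, either way round below 0.35 rad and linear speed of pin below 0.02 m/s); the robot touches nothing.
It also fails if it takes over 58 s, if anything falls off the work surface, if the arm or the gripper's body presses on something with over 40 N, if the wrist force passes 120 N, or if a joint passes its speed limit or range.

## Working session

There is one attempt and no reset: what is moved stays moved. The work goes in short steps, Python scripts to look and compute and a tool call to move; the robot and the scene stay as the last step left them, time stands still between calls to the robot, and variables do not carry over. Pictures are saved under pics/ and viewed, at most 10 in all, crops included, and the job is handed in when it is done.

Besides the shell and the picture viewer there is one more tool, called after "Emit:" as name(argument=value, ...), one argument or row to a line, values as JSON. arm_command: Moves the arm, as the interface text tells. Its arguments: {"type":"object","properties":{"commands":{"type":"array"}},"required":["commands"]}

```bash
mkdir -p pics
cat > h.py <<'E'
import numpy as np, cv2, pickle
from workcell import *
def cam(n, st=None):
    c=calibration(n); f=240/np.tan(np.radians(c["vertical_fov"])/2)
    if n=="wrist":
        T=np.array(c["tool_from_camera"]); R=np.array(st["ee_rot"]); p=np.array(st["tcp_pos"])
        return f,c,R@T[:3,:3],R@T[:3,3]+p
    return f,c,np.array(c["orientation"]),np.array(c["origin"])
def shot(n):
    st=read_state(); im,d=snapshot(n); C=cam(n,st)
    return im,d,cloud(d,C),C
def cloud(d,C):
    f,c,R,o=C
    K=np.array([[f,0,c["cx"]],[0,f,c["cy"]],[0,0,1]]); v,u=np.mgrid[:480,:640]
    # invert: rd = ru(1+k r^2)
    x=(u-c["cx"])/f; y=(v-c["cy"])/f; rd=np.hypot(x,y); r=rd.copy()
    for _ in range(20): r=rd/(1+c["k1"]*r*r)
    s=np.where(rd>0,r/np.maximum(rd,1e-9),1)
    P=np.stack([x*s*d,y*s*d,d],-1)@R.T+o
    P[d<=0]=np.nan
    return P
def ray(P,C): return P
def save(im,name): cv2.imwrite("pics/"+name,im[...,::-1])
E
python3 - <<'E'
from h import *
st=read_state(); print(st["clock"],st["tcp_pos"],np.round(st["ee_rot"],2).tolist())
a=shot("scene");b=shot("top")
save(a[0],"scene.png");save(b[0],"top.png")
pickle.dump((a,b),open("s0.pkl","wb"))
for s in(a,b): print(s[3][0],s[3][1]["k1"],s[3][3],s[3][2][:,2])
E
```

```text
0.0 [ 0.17896141 -0.59828723  0.23392523] [[0.96, 0.29, -0.0], [0.29, -0.96, 0.0], [-0.0, -0.0, -1.0]]
492.8880679924777 -0.10270845150027443 [1.06069777 0.04212732 0.83978155] [-0.5862902  -0.07257364 -0.80684377]
480.00431051225974 0.03167691317550065 [ 0.47342951 -0.01970391  0.99608431] [ 6.47898926e-02  3.30113486e-04 -9.97898873e-01]
```

View pics/scene.png

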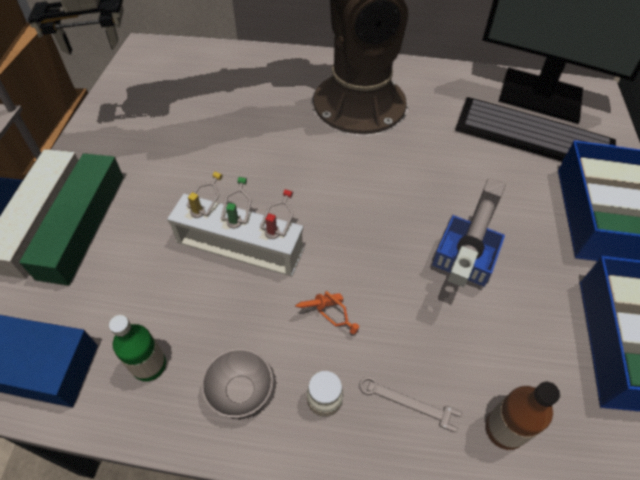

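View pics/top.png

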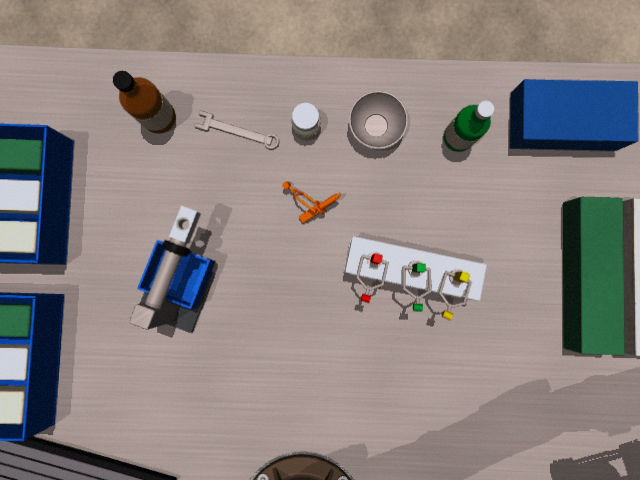

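The scene view shows the green pin in the middle of the rack, with its block at (232,212) and tab at (242,180). In the top view its block is at (419,267), its tab at (418,307) and the shaft hole at (183,224). The orange look-alike lies at (318,208).

Run:
```python
from h import *
a,b=pickle.load(open("s0.pkl","rb"))
for nm,(im,d,P,C),(r0,r1,c0,c1) in (("scene",a,(165,235,215,260)),("top",b,(255,320,400,435))):
    h=cv2.cvtColor(im,cv2.COLOR_RGB2HSV); m=np.zeros(d.shape,bool)
    m[r0:r1,c0:c1]=True; m&=(h[...,0]>45)&(h[...,0]<90)&(h[...,1]>110)&(d>0)
    n,l,s,ce=cv2.connectedComponentsWithStats(m.astype(np.uint8))
    for i in range(1,n):
        if s[i,4]<8: continue
        Q=P[l==i]; z=Q[:,2]; t=Q[z>np.percentile(z,99)-.004]
        print(nm,ce[i],s[i,4],"med",np.median(Q,0).round(4),"topface",t.mean(0).round(4),len(t),"min",Q.min(0).round(3),"max",Q.max(0).round(3))
# shaft in top & scene: white end
for nm,(im,d,P,C) in(("scene",a),("top",b)):
    g=(P[...,2]>.129)&(P[...,2]<.141)&(P[...,1]>.15)&(P[...,1]<.45)&(P[...,0]>.3)
    hs=cv2.cvtColor(im,cv2.COLOR_RGB2HSV)
    g&=(hs[...,2]>130)
    n,l,s,ce=cv2.connectedComponentsWithStats(g.astype(np.uint8))
    i=1+np.argmax(s[1:,4]); Q=P[l==i]
    print(nm,s[i],"z",np.median(Q[:,2]),cv2.minAreaRect((Q[:,:2]*1000).astype(np.float32)))
    v,u=np.nonzero(l==i)
im,d,P,C=b
save(cv2.resize(np.hstack([im[195:275,130:220],a[0][230:310,425:515]]),None,fx=4,fy=4,interpolation=cv2.INTER_CUBIC),"hole.png")
np.set_printoptions(linewidth=200)
print((P[214:236:2,174:196:2,2]*1000).round())
print(P[224,183].round(4))
# rack
g=(P[...,2]>.074)&(P[...,2]<.086)&(P[...,1]<0.1)&(P[...,1]>-.4)&(P[...,0]>.35)&(P[...,0]<.6)&(im.min(-1)>150)
print(cv2.minAreaRect((P[g][:,:2]*1000).astype(np.float32)),np.median(P[g],0))
```

```text
scene [241.4  179.65] 20 med [ 0.4331 -0.1991  0.1292] topface [ 0.4327 -0.1992  0.1295] 17 min [ 0.429 -0.205  0.126] max [ 0.436 -0.194  0.132]
scene [230.725 206.8  ] 40 med [ 0.5036 -0.2019  0.1295] topface [ 0.5032 -0.2022  0.1295] 40 min [ 0.496 -0.208  0.127] max [ 0.51  -0.196  0.131]
top [418.60194175 267.36893204] 103 med [ 0.5007 -0.1997  0.1284] topface [ 0.5002 -0.2033  0.131 ] 32 min [ 0.493 -0.222  0.078] max [ 0.51  -0.194  0.134]
top [417.38235294 306.89705882] 68 med [ 0.4291 -0.1983  0.1287] topface [ 0.4287 -0.1993  0.13  ] 34 min [ 0.423 -0.217  0.004] max [ 0.434 -0.191  0.133]
scene [452 247  26  31 428] z 0.13515465259746196 ((564.6559448242188, 228.78297424316406), (29.10288429260254, 66.09907531738281), 70.83718872070312)
top [147 251  30  56 601] z 0.13346785535442862 ((466.3634033203125, 263.4966735839844), (22.013290405273438, 101.96275329589844), 70.73670959472656)
[[  0.  -3. 136. 132. 133. 134. 135. 132. 134. 134. 133.]
 [  1. 133. 136. 135. 129. 135. 134. 134. 135. 134. 135.]
 [ nan 137. 134. 135. 129. 132. 134. 135. 135. 133. 132.]
 [ -0. 134. 133. 123. 119. 115. 107. 132. 135. 132. 131.]
 [137. 137. 129. 118. 112.   0.  -0.   1. 135. 135. 126.]
 [134. 133. 124. 114. 104.   0.  -2.  -3. 135. 131. 119.]
 [136. 134. 129. 117. 109.   1.  -1. 131. 136. 127. 116.]
 [134. 136. 133. 132. 121.  -2. 131. 132. 133. 123. 109.]
 [138. 132. 133. 136. 133. 135. 136. 135. 129. 116. 106.]
 [135. 135. 135. 135. 135. 135. 137. 133. 122. 109.  -3.]
 [134. 135. 136. 135. 135. 135. 133. 131. 119. 108.   4.]]
[ 0.5798  0.2659 -0.0009]
((499.82080078125, -203.60240173339844), (260.5290832519531, 70.07621765136719), 79.76188659667969) [ 0.50377677 -0.19809836  0.07996474]
```

View pics/hole.png

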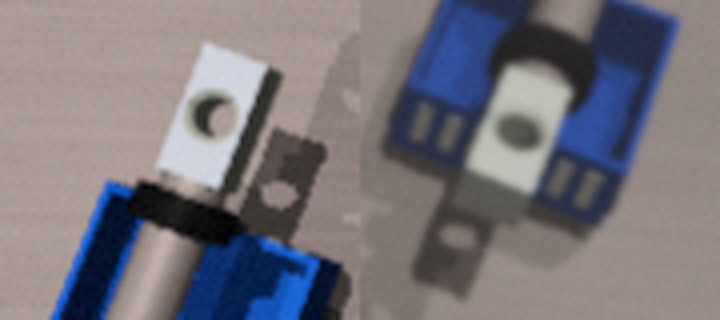

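The hole, at (182.4,223.4) in the top picture, lies near the free end, which points to world +x with a yaw of about -19°. The tab lies toward world -x from the pin, so pin x has a yaw of about -2.3°. Heights of 0.130 and 0.135 match what was given. Next I move above the pin.

Emit:
arm_command(
  commands=[
    {"claw": 0.05, "slide": [0.023, 0.028, 0.002], "angular": [0, 0, -0.028]},
    {"claw": 0.05, "slide": [0.023, 0.028, 0.002], "angular": [0, 0, -0.028]},
    {"claw": 0.05, "slide": [0.023, 0.028, 0.002], "angular": [0, 0, -0.028]},
    {"claw": 0.05, "slide": [0.023, 0.028, 0.002], "angular": [0, 0, -0.028]},
    {"claw": 0.05, "slide": [0.023, 0.028, 0.002], "angular": [0, 0, -0.028]},
    {"claw": 0.05, "slide": [0.023, 0.028, 0.002], "angular": [0, 0, -0.028]},
    {"claw": 0.05, "slide": [0.023, 0.028, 0.002], "angular": [0, 0, -0.028]},
    {"claw": 0.05, "slide": [0.023, 0.028, 0.002], "angular": [0, 0, -0.028]},
    {"claw": 0.05, "slide": [0.023, 0.028, 0.002], "angular": [0, 0, -0.028]},
    {"claw": 0.05, "slide": [0.023, 0.028, 0.002], "angular": [0, 0, -0.028]},
    {"claw": 0.05, "slide": [0.023, 0.028, 0], "angular": [0, 0, -0.028]},
    {"claw": 0.05, "slide": [0.023, 0.028, 0], "angular": [0, 0, -0.028]},
  ],
)

```text
clock: 1.1
tcp_pos: [0.4559, -0.2612, 0.2547]
ee_rot: [[0.999, -0.047, -0.0], [-0.047, -0.999, -0.0], [-0.0, 0.0, -1.0]]
contact_force: [0.6, -1.6, 0.3]
finger_gap: 0.542
finger_force: 0.0
```

Emit:
arm_command(
  commands=[
    {"claw": 0.05, "slide": [0.0, 0.02, 0.0], "angular": [0, 0, 0]},
    {"claw": 0.05, "slide": [0.0, 0.02, 0.0], "angular": [0, 0, 0]},
    {"claw": 0.05, "slide": [0.0, 0.02, 0.0], "angular": [0, 0, 0]},
    {"claw": 0.05, "slide": [0, 0, 0], "angular": [0, 0, 0]},
    {"claw": 0.05, "slide": [0, 0, 0], "angular": [0, 0, 0]},
  ],
)

```text
clock: 1.52
tcp_pos: [0.4552, -0.2018, 0.2546]
ee_rot: [[0.999, -0.043, -0.0], [-0.043, -0.999, 0.0], [-0.0, -0.0, -1.0]]
contact_force: [-0.6, -0.6, 1.0]
finger_gap: 0.546
finger_force: 0.0
```

```bash
cat > g.py <<'E'
from h import *
def greens(s,zmin=.1,lo=45,hi=90):
    im,d,P,C=s; h=cv2.cvtColor(im,cv2.COLOR_RGB2HSV)
    m=(h[...,0]>lo)&(h[...,0]<hi)&(h[...,1]>100)&(d>0)&(P[...,2]>zmin)
    n,l,st,ce=cv2.connectedComponentsWithStats(m.astype(np.uint8))
    for i in range(1,n):
        if st[i,4]<30: continue
        Q=P[l==i]; z=Q[:,2]; t=Q[z>np.percentile(z,98)-.005]
        r=cv2.minAreaRect((t[:,:2]*1000).astype(np.float32))
        print(ce[i].round(),st[i,4],"med",np.median(Q,0).round(4),"top",t.mean(0).round(4),"rect",np.round(r[0],1),np.round(r[1],1),round(r[2],1),"z",z.min().round(3),np.percentile(z,98).round(3))
E
python3 - <<'E'
from g import *
s=shot("wrist"); st=read_state(); print(st["clock"],st["tcp_pos"],np.round(st["ee_rot"],3).tolist(),st["finger_gap"])
greens(s); save(s[0],"w1.png")
E
```

```text
1.5667 [ 0.45500862 -0.20291777  0.25462603] [[0.999, -0.045, -0.0], [-0.045, -0.999, -0.0], [-0.0, 0.0, -1.0]] 0.5445145320444275
[322. 158.] 642 med [ 0.5018 -0.2035  0.1304] top [ 0.501  -0.2035  0.1305] rect [ 500.9 -203.4] [14.6 15.4] 87.5 z 0.1 0.132
[321. 265.] 398 med [ 0.4312 -0.1998  0.1297] top [ 0.4302 -0.1997  0.1298] rect [ 429.9 -199.7] [15.  11.6] 83.0 z 0.124 0.132
```

View pics/w1.png

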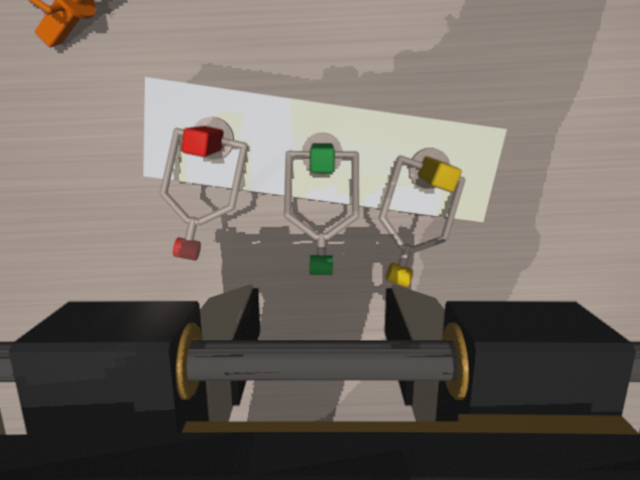

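The wrist view shows the green block at (322,158) and its tab at (321,265), with the tool yaw aligned. The pin is at (0.501, -0.2035). Next I go over it, descend and grip with the fingertips above the ring wires.

Emit:
arm_command(
  commands=[
    {"claw": 0.04, "slide": [0.023, 0, 0], "angular": [0, 0, 0]},
    {"claw": 0.04, "slide": [0.023, -0.0005, 0], "angular": [0, 0, 0]},
    {"claw": 0.04, "slide": [0, 0, -0.02], "angular": [0, 0, 0]},
    {"claw": 0.04, "slide": [0, 0, -0.025], "angular": [0, 0, 0]},
    {"claw": 0.04, "slide": [0, 0, -0.025], "angular": [0, 0, 0]},
    {"claw": 0.04, "slide": [0, 0, -0.025], "angular": [0, 0, 0]},
    {"claw": 0.04, "slide": [0, 0, -0.02], "angular": [0, 0, 0]},
    {"claw": 0.04, "slide": [0, 0, -0.015], "angular": [0, 0, 0]},
    {"claw": 0.04, "slide": [0, 0, -0.01], "angular": [0, 0, 0]},
    {"claw": 0.04, "slide": [0, 0, -0.0045], "angular": [0, 0, 0]},
    {"claw": 0.04, "slide": [0, 0, 0], "angular": [0, 0, 0]},
  ],
)

```text
clock: 2.48
tcp_pos: [0.5006, -0.2039, 0.1095]
ee_rot: [[0.999, -0.046, -0.001], [-0.046, -0.999, 0.0], [-0.001, -0.0, -1.0]]
contact_force: [-0.3, -0.4, 0.4]
finger_gap: 0.433
finger_force: 0.0
```

Emit:
arm_command(
  commands=[
    {"claw": 0.005, "slide": [0, 0, 0], "angular": [0, 0, 0]},
    {"claw": 0.005, "slide": [0, 0, 0], "angular": [0, 0, 0]},
    {"claw": 0.005, "slide": [0, 0, 0], "angular": [0, 0, 0]},
    {"claw": 0.005, "slide": [0, 0, 0], "angular": [0, 0, 0]},
    {"claw": 0.005, "slide": [0, 0, 0], "angular": [0, 0, 0]},
    {"claw": 0.005, "slide": [0, 0, 0], "angular": [0, 0, 0]},
    {"claw": 0.005, "slide": [0, 0, 0], "angular": [0, 0, 0]},
  ],
)

```text
clock: 3.07
tcp_pos: [0.5016, -0.2034, 0.1109]
ee_rot: [[0.999, -0.045, 0.001], [-0.045, -0.999, -0.0], [0.001, 0.0, -1.0]]
contact_force: [-0.9, -0.6, 6.0]
finger_gap: 0.173
finger_force: 30.0
```

Gripped: the opening is 15.9 mm, which matches the block. I lift and work out the hole position.

Emit:
arm_command(
  commands=[
    {"claw": 0.005, "slide": [0, 0, 0.01], "angular": [0, 0, 0]},
    {"claw": 0.005, "slide": [0, 0, 0.015], "angular": [0, 0, 0]},
    {"claw": 0.005, "slide": [0, 0, 0.02], "angular": [0, 0, 0]},
    {"claw": 0.005, "slide": [0, 0, 0.02], "angular": [0, 0, 0]},
    {"claw": 0.005, "slide": [0, 0, 0.02], "angular": [0, 0, 0]},
    {"claw": 0.005, "slide": [0, 0, 0.02], "angular": [0, 0, 0]},
    {"claw": 0.005, "slide": [0, 0, 0.02], "angular": [0, 0, 0]},
    {"claw": 0.005, "slide": [0, 0, 0.015], "angular": [0, 0, 0]},
    {"claw": 0.005, "slide": [0, 0, 0.0], "angular": [0, 0, 0]},
  ],
)

```text
clock: 3.82
tcp_pos: [0.5025, -0.2036, 0.2538]
ee_rot: [[0.999, -0.045, 0.005], [-0.045, -0.999, -0.002], [0.005, 0.001, -1.0]]
contact_force: [0.9, 0.9, -1.0]
finger_gap: 0.174
finger_force: 30.0
```

```bash
cat > hole.py <<'E'
from h import *
def hole(s,lo=.12,thr=.128,box=(.5,.65,.18,.36)):
    im,d,P,C=s; f,c,R,o=C
    x0,x1,y0,y1=box
    g=(np.abs(P[...,2]-.135)<.006)&(P[...,0]>x0)&(P[...,0]<x1)&(P[...,1]>y0)&(P[...,1]<y1)&(im.min(-1)>120)
    n,l,st,ce=cv2.connectedComponentsWithStats(g.astype(np.uint8)); i=1+np.argmax(st[1:,4]); m=(l==i).astype(np.uint8)
    cs,hi=cv2.findContours(m,cv2.RETR_CCOMP,cv2.CHAIN_APPROX_NONE)
    k=[q for q in range(len(cs)) if hi[0][q][3]>=0]; k=max(k,key=lambda q:cv2.contourArea(cs[q])) if k else None
    def proj(pts):
        u=np.array(pts,float).reshape(-1,2); xy=(u-[c["cx"],c["cy"]])/f; rd=np.hypot(*xy.T); r=rd.copy()
        for _ in range(20): r=rd/(1+c["k1"]*r*r)
        ry=np.c_[xy*(r/rd)[:,None],np.ones(len(u))]@R.T
        return o+ry*((.135-o[2])/ry[:,2])[:,None]
    out=proj(cs[np.argmax([cv2.contourArea(q) for q in cs])])[:,:2]*1000
    print("outline",cv2.minAreaRect(out.astype(np.float32)))
    if k is not None:
        h=proj(cs[k])[:,:2]*1000; (a,b),r=cv2.minEnclosingCircle(h.astype(np.float32)); print("hole",cv2.fitEllipse(h.astype(np.float32)),"circ",a,b,r, "px",cs[k].reshape(-1,2).mean(0))
    print("z",np.median(P[l==i][:,2]))
E
python3 - <<'E'
from hole import *
a,b=pickle.load(open("s0.pkl","rb"))
hole(a);hole(b)
E
```

```text
outline ((565.263427734375, 228.60513305664062), (29.164596557617188, 66.17755126953125), 70.83372497558594)
hole ((569.1979370117188, 227.88409423828125), (19.252105712890625, 21.691009521484375), 173.5381622314453) circ 569.1668701171875 227.86483764648438 11.354975700378418 px [464.64516129 262.64516129]
z 0.13514663858314457
outline ((563.546142578125, 229.22157287597656), (31.801042556762695, 67.62193298339844), 70.24295043945312)
hole ((566.63037109375, 227.09239196777344), (20.90080451965332, 21.920978546142578), 5.673377513885498) circ 566.993408203125 227.06732177734375 11.379120826721191 px [182.84848485 223.27272727]
z 0.13460006199255836
```

Both cameras agree: the hole is at about (0.568, 0.2275) with a yaw of -19.4°. I move to about 65 mm short of it, turning on the way, for a wrist check.

Emit:
arm_command(
  commands=[
    {"claw": 0.005, "slide": [0, 0.02, 0], "angular": [0, 0, -0.0245]},
    {"claw": 0.005, "slide": [0, 0.035, 0], "angular": [0, 0, -0.0245]},
    {"claw": 0.005, "slide": [0, 0.04, 0], "angular": [0, 0, -0.0245]},
    {"claw": 0.005, "slide": [0, 0.04, 0], "angular": [0, 0, -0.0245]},
    {"claw": 0.005, "slide": [0, 0.04, 0], "angular": [0, 0, -0.0245]},
    {"claw": 0.005, "slide": [0, 0.04, 0], "angular": [0, 0, -0.0245]},
    {"claw": 0.005, "slide": [0, 0.04, 0], "angular": [0, 0, -0.0245]},
    {"claw": 0.005, "slide": [0, 0.04, 0], "angular": [0, 0, -0.0245]},
    {"claw": 0.005, "slide": [0, 0.04, 0], "angular": [0, 0, -0.0245]},
    {"claw": 0.005, "slide": [0, 0.04, 0], "angular": [0, 0, -0.0245]},
    {"claw": 0.005, "slide": [0, 0.04, 0], "angular": [0, 0, -0.0245]},
    {"claw": 0.005, "slide": [0, 0.035, 0], "angular": [0, 0, -0.0245]},
  ],
)

```text
clock: 4.82
tcp_pos: [0.5, 0.2493, 0.2495]
ee_rot: [[0.943, -0.333, -0.001], [-0.333, -0.943, 0.0], [-0.001, 0.0, -1.0]]
contact_force: [0.3, 0.4, -1.2]
finger_gap: 0.171
finger_force: 30.0
```

Emit:
arm_command(
  commands=[
    {"claw": 0.005, "slide": [0, 0, 0], "angular": [0, 0, 0]},
    {"claw": 0.005, "slide": [0, 0, 0], "angular": [0, 0, 0]},
    {"claw": 0.005, "slide": [0, 0, 0], "angular": [0, 0, 0]},
  ],
)

```text
clock: 5.07
tcp_pos: [0.5008, 0.2459, 0.2494]
ee_rot: [[0.943, -0.332, -0.001], [-0.332, -0.943, -0.001], [-0.001, 0.002, -1.0]]
contact_force: [-0.0, -0.3, -1.6]
finger_gap: 0.172
finger_force: 30.0
```

Run:
```python
from hole import *; from g import greens
s=shot("wrist"); st=read_state(); print(st["clock"],st["tcp_pos"],np.round(st["ee_rot"],3).tolist(),st["finger_gap"])
save(s[0],"w2.png")
try: hole(s)
except Exception as e: print(e)
greens(s,.18); t=shot("top"); greens(t,.2); greens(shot("scene"),.2)
```

```text
5.1167 [0.50114062 0.24511639 0.24958258] [[0.943, -0.334, -0.001], [-0.334, -0.943, -0.002], [-0.0, 0.002, -1.0]] 0.17020628628394083
outline ((562.7021484375, 229.36439514160156), (29.95705795288086, 67.33446502685547), 71.1667251586914)
hole ((566.21142578125, 227.99136352539062), (18.991683959960938, 19.257854461669922), 121.1993637084961) circ 566.2879638671875 228.01951599121094 9.909928321838379 px [312.90322581 123.88172043]
z 0.13541169318142357
[322. 310.] 2673 med [0.5069 0.2437 0.2593] top [0.5053 0.2442 0.2682] rect [504.7 244.6] [15.8  7.7] 70.9 z 0.226 0.27
[126. 300.] 98 med [0.4332 0.2678 0.2668] top [0.4326 0.2689 0.2677] rect [433.  268.9] [16.3 10.8] 70.8 z 0.26 0.271
[491. 190.] 145 med [0.5082 0.243  0.2589] top [0.506  0.244  0.2684] rect [505.3 243.9] [13.9 13. ] 66.5 z 0.231 0.27
```

View pics/w2.png

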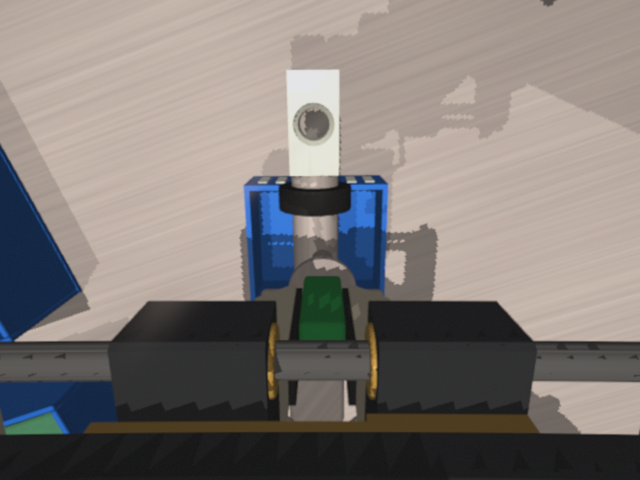

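The wrist view shows the hole at (313,124) and the held block at (322,310), upright and yaw-aligned. The hole is at about (0.5665, 0.228), so I move over it and start down.

Emit:
arm_command(
  commands=[
    {"claw": 0.005, "slide": [0.016, -0.0043, 0], "angular": [0, 0, 0]},
    {"claw": 0.005, "slide": [0.0165, -0.0043, 0], "angular": [0, 0, 0]},
    {"claw": 0.005, "slide": [0.0165, -0.0043, 0], "angular": [0, 0, 0]},
    {"claw": 0.005, "slide": [0.0165, -0.0043, 0], "angular": [0, 0, 0]},
    {"claw": 0.005, "slide": [0, 0, -0.007], "angular": [0, 0, 0]},
    {"claw": 0.005, "slide": [0, 0, -0.007], "angular": [0, 0, 0]},
    {"claw": 0.005, "slide": [0, 0, -0.007], "angular": [0, 0, 0]},
    {"claw": 0.005, "slide": [0, 0, -0.007], "angular": [0, 0, 0]},
    {"claw": 0.005, "slide": [0, 0, -0.007], "angular": [0, 0, 0]},
    {"claw": 0.005, "slide": [0, 0, -0.005], "angular": [0, 0, 0]},
    {"claw": 0.005, "slide": [0, 0, 0], "angular": [0, 0, 0]},
    {"claw": 0.005, "slide": [0, 0, 0], "angular": [0, 0, 0]},
  ],
)

```text
clock: 6.22
tcp_pos: [0.5664, 0.2296, 0.21]
ee_rot: [[0.943, -0.332, -0.001], [-0.332, -0.943, -0.0], [-0.0, 0.0, -1.0]]
contact_force: [0.7, -0.3, -1.4]
finger_gap: 0.172
finger_force: 30.0
```

Emit:
arm_command(
  commands=[
    {"claw": 0.005, "slide": [0, -0.001, -0.004], "angular": [0, 0, 0]},
    {"claw": 0.005, "slide": [0, 0, -0.004], "angular": [0, 0, 0]},
    {"claw": 0.005, "slide": [0, 0, -0.004], "angular": [0, 0, 0]},
    {"claw": 0.005, "slide": [0, 0, -0.004], "angular": [0, 0, 0]},
    {"claw": 0.005, "slide": [0, 0, 0], "angular": [0, 0, 0]},
  ],
)

```text
clock: 6.63
tcp_pos: [0.5662, 0.2282, 0.1932]
ee_rot: [[0.943, -0.333, -0.001], [-0.333, -0.943, -0.001], [-0.001, 0.001, -1.0]]
contact_force: [-0.2, -0.1, -1.7]
finger_gap: 0.171
finger_force: 30.0
```

Emit:
arm_command(
  commands=[
    {"claw": 0.005, "slide": [0, 0, -0.005], "angular": [0, 0, 0]},
    {"claw": 0.005, "slide": [0, 0, -0.005], "angular": [0, 0, 0]},
    {"claw": 0.005, "slide": [0, 0, -0.005], "angular": [0, 0, 0]},
    {"claw": 0.005, "slide": [0, 0, -0.005], "angular": [0, 0, 0]},
    {"claw": 0.005, "slide": [0, 0, -0.003], "angular": [0, 0, 0]},
    {"claw": 0.005, "slide": [0, 0, -0.003], "angular": [0, 0, 0]},
    {"claw": 0.005, "slide": [0, 0, -0.002], "angular": [0, 0, 0]},
    {"claw": 0.005, "slide": [0, 0, 0], "angular": [0, 0, 0]},
  ],
)

```text
clock: 7.3
tcp_pos: [0.5667, 0.2285, 0.1662]
ee_rot: [[0.943, -0.333, -0.0], [-0.333, -0.943, -0.0], [-0.0, 0.0, -1.0]]
contact_force: [0.2, 0.1, -0.9]
finger_gap: 0.171
finger_force: 30.0
```

Emit:
arm_command(
  commands=[
    {"claw": 0.005, "slide": [0, 0, -0.001], "angular": [0, 0, 0]},
    {"claw": 0.005, "slide": [0, 0, -0.001], "angular": [0, 0, 0]},
    {"claw": 0.005, "slide": [0, 0, 0], "angular": [0, 0, 0]},
  ],
)

```text
clock: 7.55
tcp_pos: [0.5669, 0.2286, 0.1659]
ee_rot: [[0.943, -0.333, 0.001], [-0.333, -0.943, 0.0], [0.001, -0.001, -1.0]]
contact_force: [-4.8, -2.0, 13.3]
finger_gap: 0.168
finger_force: 30.0
```

It now meets 13 N upward at the expected height, so the flange is seated. I release, retreat up and back, and check.

Emit:
arm_command(
  commands=[
    {"claw": 0.04, "slide": [0, 0, 0.001], "angular": [0, 0, 0]},
    {"claw": 0.04, "slide": [0, 0, 0], "angular": [0, 0, 0]},
    {"claw": 0.04, "slide": [0, 0, 0], "angular": [0, 0, 0]},
    {"claw": 0.04, "slide": [0, 0, 0], "angular": [0, 0, 0]},
    {"claw": 0.04, "slide": [0, 0, 0.01], "angular": [0, 0, 0]},
    {"claw": 0.04, "slide": [0, 0, 0.02], "angular": [0, 0, 0]},
    {"claw": 0.04, "slide": [0, 0, 0.03], "angular": [0, 0, 0]},
    {"claw": 0.04, "slide": [0, 0, 0.03], "angular": [0, 0, 0]},
    {"claw": 0.04, "slide": [0, 0, 0.035], "angular": [0, 0, 0]},
    {"claw": 0.04, "slide": [-0.026, 0.009, 0], "angular": [0, 0, 0]},
    {"claw": 0.04, "slide": [-0.026, 0.009, 0], "angular": [0, 0, 0]},
    {"claw": 0.04, "slide": [0, 0, 0], "angular": [0, 0, 0]},
  ],
)

```text
clock: 8.55
tcp_pos: [0.5103, 0.2498, 0.2921]
ee_rot: [[0.945, -0.328, -0.0], [-0.328, -0.945, 0.002], [-0.001, -0.002, -1.0]]
contact_force: [-0.8, 1.5, -0.9]
finger_gap: 0.436
finger_force: 0.0
```

Run:
```python
from hole import *; from g import greens
st=read_state(); print(st["clock"],st["tcp_pos"],np.round(st["ee_rot"],3).tolist(),st["finger_gap"])
s=shot("wrist"); 
save(s[0],"w3.png")
for n in("wrist","scene","top"): print(n); greens(shot(n),.13) if n!="wrist" else greens(s,.13)
```

```text
8.55 [0.51033404 0.24980435 0.29208736] [[0.945, -0.328, -0.0], [-0.328, -0.945, 0.002], [-0.001, -0.002, -1.0]] 0.43613413438667314
wrist
[325. 139.] 693 med [0.5662 0.2285 0.1854] top [0.566  0.2285 0.1854] rect [565.8 228.3] [14.7 14.8] 70.7 z 0.172 0.187
[324. 253.] 478 med [0.5003 0.2523 0.1846] top [0.4993 0.2524 0.1847] rect [498.8 252.4] [15.2 11.6] 70.4 z 0.177 0.187
scene
[472. 246.] 80 med [0.5689 0.2284 0.1849] top [0.568  0.2284 0.185 ] rect [567.5 228.4] [14.9 17.3] 72.3 z 0.138 0.187
[128. 337.] 166 med [ 0.79   -0.293   0.1364] top [ 0.7874 -0.2939  0.1468] rect [ 787.4 -294.9] [ 6.2 22.4] 49.1 z 0.13 0.149
top
[476. 119.] 114 med [ 0.7704 -0.2943  0.1359] top [ 0.7702 -0.2977  0.1499] rect [ 770.9 -297.6] [22.9  5.8] 54.4 z 0.13 0.151
[ 13. 158.] 34 med [0.5603 0.2193 0.624 ] top [0.5618 0.2203 0.628 ] rect [560.9 219.5] [15.7  1.8] 44.7 z 0.618 0.63
[177. 222.] 132 med [0.5645 0.2245 0.1826] top [0.5653 0.2286 0.1845] rect [565.8 229.1] [14.5 14.4] 73.1 z 0.14 0.187
```

View pics/w3.png

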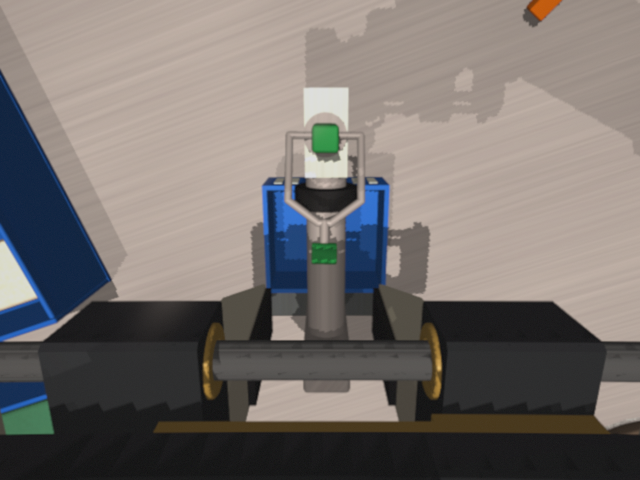

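The pin is seated: the block at (325,139) has its top at 0.185, and the tab at (324,253) is still over the basket. The tab centre is at about (0.4998, 0.2518, 0.181). I descend over the tab and pinch it.

Emit:
arm_command(
  commands=[
    {"claw": 0.04, "slide": [-0.0105, 0.002, -0.01], "angular": [0, 0, 0]},
    {"claw": 0.04, "slide": [0, 0, -0.025], "angular": [0, 0, 0]},
    {"claw": 0.04, "slide": [0, 0, -0.025], "angular": [0, 0, 0]},
    {"claw": 0.04, "slide": [0, 0, -0.025], "angular": [0, 0, 0]},
    {"claw": 0.04, "slide": [0, 0, -0.02], "angular": [0, 0, 0]},
    {"claw": 0.04, "slide": [0, 0, -0.013], "angular": [0, 0, 0]},
    {"claw": 0.04, "slide": [0, 0, 0], "angular": [0, 0, 0]},
    {"claw": 0.04, "slide": [0, 0, 0], "angular": [0, 0, 0]},
  ],
)

```text
clock: 9.37
tcp_pos: [0.5046, 0.2478, 0.1718]
ee_rot: [[0.943, -0.334, -0.001], [-0.334, -0.943, -0.001], [-0.001, 0.001, -1.0]]
contact_force: [0.1, 0.1, 0.5]
finger_gap: 0.436
finger_force: 0.0
```

```bash
cat > arc.py <<'E'
from h import *; import sys
def go(a0,a1,n):
    p=np.array([.566,.2285,.143]); e=np.array([.943,-.332,0])/np.hypot(.943,.332)
    st=read_state(); print(st["clock"],np.round(st["tcp_pos"],4),np.round(st["contact_force"],1),"yaw",np.arctan2(st["ee_rot"][1][0],st["ee_rot"][0][0]))
    A=np.linspace(a0,a1,n+1); T=p-.08*np.cos(A)[:,None]*e+.08*np.sin(A)[:,None]*[0,0,1]+[0,0,-.007]
    print("now should be",T[0].round(4)); print(np.diff(T,axis=0).round(4).tolist()); print("end",T[-1].round(4))
if __name__=="__main__": go(float(sys.argv[1]),float(sys.argv[2]),int(sys.argv[3]))
E
python3 arc.py .50 1.58 12
```

```text
9.3667 [0.5046 0.2478 0.1718] [0.1 0.1 0.5] yaw -0.34037159894967306
now should be [0.4998 0.2518 0.1744]
[[0.0035, -0.0012, 0.0062], [0.004, -0.0014, 0.0058], [0.0045, -0.0016, 0.0054], [0.0049, -0.0017, 0.0049], [0.0053, -0.0019, 0.0044], [0.0057, -0.002, 0.0039], [0.006, -0.0021, 0.0034], [0.0063, -0.0022, 0.0028], [0.0065, -0.0023, 0.0022], [0.0066, -0.0023, 0.0015], [0.0067, -0.0024, 0.0009], [0.0068, -0.0024, 0.0003]]
end [0.5667 0.2283 0.216 ]
```

The tool is about 5 mm off, so I correct that before closing.

Emit:
arm_command(
  commands=[
    {"claw": 0.04, "slide": [-0.0048, 0.004, 0.0025], "angular": [0, 0, 0]},
    {"claw": 0.04, "slide": [0, 0, 0], "angular": [0, 0, 0]},
    {"claw": 0.04, "slide": [0, 0, 0], "angular": [0, 0, 0]},
  ],
)

```text
clock: 9.62
tcp_pos: [0.4997, 0.2534, 0.1761]
ee_rot: [[0.943, -0.332, 0.002], [-0.332, -0.943, 0.001], [0.001, -0.002, -1.0]]
contact_force: [0.3, -0.4, -0.6]
finger_gap: 0.436
finger_force: 0.0
```

Emit:
arm_command(
  commands=[
    {"claw": 0.005, "slide": [0, 0, 0], "angular": [0, 0, 0]},
    {"claw": 0.005, "slide": [0, 0, 0], "angular": [0, 0, 0]},
    {"claw": 0.005, "slide": [0, 0, 0], "angular": [0, 0, 0]},
    {"claw": 0.005, "slide": [0, 0, 0], "angular": [0, 0, 0]},
    {"claw": 0.005, "slide": [0, 0, 0], "angular": [0, 0, 0]},
    {"claw": 0.005, "slide": [0, 0, 0], "angular": [0, 0, 0]},
  ],
)

```text
clock: 10.12
tcp_pos: [0.4994, 0.2525, 0.1748]
ee_rot: [[0.943, -0.333, -0.0], [-0.333, -0.943, -0.0], [-0.0, 0.0, -1.0]]
contact_force: [-0.7, 0.7, 0.5]
finger_gap: 0.171
finger_force: 30.0
```

The tab is pinched at 15.7 mm. I swing along the arc.

Emit:
arm_command(
  commands=[
    {"claw": 0.005, "slide": [0.0035, -0.0012, 0.0062], "angular": [0, 0, 0]},
    {"claw": 0.005, "slide": [0.004, -0.0014, 0.0058], "angular": [0, 0, 0]},
    {"claw": 0.005, "slide": [0.0045, -0.0016, 0.0054], "angular": [0, 0, 0]},
    {"claw": 0.005, "slide": [0.0049, -0.0017, 0.0049], "angular": [0, 0, 0]},
    {"claw": 0.005, "slide": [0.0053, -0.0019, 0.0044], "angular": [0, 0, 0]},
    {"claw": 0.005, "slide": [0.0057, -0.002, 0.0039], "angular": [0, 0, 0]},
    {"claw": 0.005, "slide": [0, 0, 0], "angular": [0, 0, 0]},
  ],
)

```text
clock: 10.7
tcp_pos: [0.5271, 0.2437, 0.2069]
ee_rot: [[0.943, -0.332, -0.001], [-0.332, -0.943, 0.002], [-0.002, -0.001, -1.0]]
contact_force: [-10.1, 3.1, 7.3]
finger_gap: 0.169
finger_force: 30.0
```

Run:
```python
from arc import go; from g import *
go(1.04,1.58,6); greens(shot("wrist"),.13); greens(shot("scene"),.14)
```

```text
10.7 [0.5271 0.2437 0.2069] [-10.1   3.1   7.3] yaw -0.33894391297764886
now should be [0.5278 0.2419 0.205 ]
[[0.006, -0.0021, 0.0034], [0.0063, -0.0022, 0.0028], [0.0065, -0.0023, 0.0022], [0.0066, -0.0023, 0.0015], [0.0067, -0.0024, 0.0009], [0.0068, -0.0024, 0.0003]]
end [0.5667 0.2283 0.216 ]
[324. 146.] 2329 med [0.5864 0.2223 0.1933] top [0.5884 0.2213 0.1942] rect [588.2 221.3] [14.8 16. ] 70.7 z 0.158 0.197
[322. 325.] 1262 med [0.5282 0.2434 0.2168] top [0.5273 0.2435 0.2171] rect [527.8 243.5] [15.6  9.8] 71.2 z 0.21 0.219
[485. 216.] 38 med [0.5294 0.2432 0.216 ] top [0.5287 0.2432 0.2164] rect [528.5 243.8] [13.2  8.6] 78.6 z 0.212 0.218
[469. 254.] 69 med [0.5925 0.2201 0.1931] top [0.5904 0.2209 0.1941] rect [590.9 220.5] [11.9 14.2] 66.9 z 0.185 0.197
[127. 335.] 52 med [ 0.7892 -0.2925  0.1449] top [ 0.7872 -0.2932  0.1477] rect [ 787.3 -293.9] [ 6.4 20.9] 54.6 z 0.14 0.151
```

The pin lifted and tilted (block top moved about 22 mm in +x and rose 9 mm), so the tab did not turn freely in the pinch. I go back along the arc, release, and look. Then I will swing the ring by pushing it with closed fingers instead.

Emit:
arm_command(
  commands=[
    {"claw": 0.005, "slide": [-0.0057, 0.002, -0.0039], "angular": [0, 0, 0]},
    {"claw": 0.005, "slide": [-0.0053, 0.0019, -0.0044], "angular": [0, 0, 0]},
    {"claw": 0.005, "slide": [-0.0049, 0.0017, -0.0049], "angular": [0, 0, 0]},
    {"claw": 0.005, "slide": [-0.0045, 0.0016, -0.0054], "angular": [0, 0, 0]},
    {"claw": 0.005, "slide": [-0.004, 0.0014, -0.0058], "angular": [0, 0, 0]},
    {"claw": 0.005, "slide": [-0.0035, 0.0012, -0.0062], "angular": [0, 0, 0]},
    {"claw": 0.005, "slide": [0, 0, 0], "angular": [0, 0, 0]},
  ],
)

```text
clock: 11.38
tcp_pos: [0.4985, 0.2525, 0.1735]
ee_rot: [[0.943, -0.332, -0.001], [-0.332, -0.943, -0.001], [-0.001, 0.001, -1.0]]
contact_force: [1.2, -0.6, 0.9]
finger_gap: 0.171
finger_force: 30.0
```

Run:
```python
from arc import go; from g import *
go(.5,1.58,6); s=shot("wrist"); save(s[0],"w4.png");greens(s,.13); greens(shot("scene"),.14)
```

```text
11.3833 [0.4985 0.2525 0.1735] [ 1.2 -0.6  0.9] yaw -0.3386790712654435
now should be [0.4998 0.2518 0.1744]
[[0.0075, -0.0027, 0.0119], [0.0094, -0.0033, 0.0103], [0.011, -0.0039, 0.0084], [0.0123, -0.0043, 0.0061], [0.0131, -0.0046, 0.0037], [0.0135, -0.0048, 0.0012]]
end [0.5667 0.2283 0.216 ]
[323. 128.] 2437 med [0.5647 0.2289 0.1854] top [0.5647 0.2289 0.1854] rect [564.4 229. ] [15.4 15.2] 70.7 z 0.183 0.187
[322. 324.] 1345 med [0.4999 0.252  0.1836] top [0.4992 0.2521 0.1838] rect [499.3 252.2] [16.  10.6] 73.1 z 0.176 0.186
[471. 247.] 119 med [0.5704 0.2273 0.1842] top [0.5663 0.2285 0.1851] rect [566.2 227.9] [15.8 17.6] 66.9 z 0.144 0.187
[127. 335.] 52 med [ 0.7891 -0.2932  0.1447] top [ 0.787  -0.2933  0.1473] rect [ 786.8 -294.2] [ 6.  21.1] 58.5 z 0.14 0.15
```

View pics/w4.png

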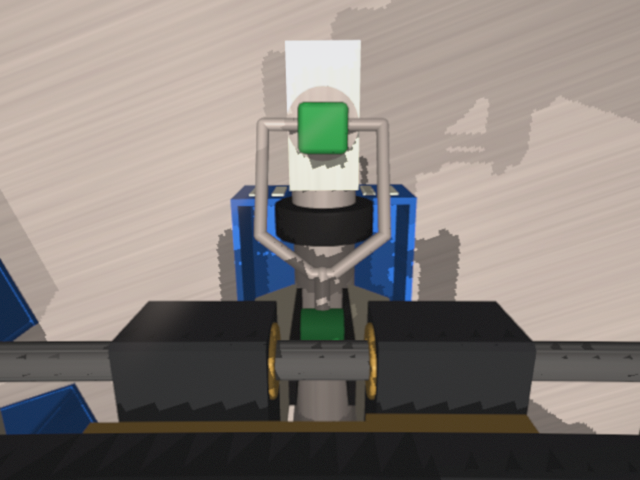

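The pin is back in its seat, with the block top at 0.185 and the tab at its old place. I release, go up and behind the tab, close the fingers and lower them.

Emit:
arm_command(
  commands=[
    {"claw": 0.04, "slide": [0, 0, 0], "angular": [0, 0, 0]},
    {"claw": 0.04, "slide": [0, 0, 0], "angular": [0, 0, 0]},
    {"claw": 0.04, "slide": [0, 0, 0], "angular": [0, 0, 0]},
    {"claw": 0.04, "slide": [0, 0, 0], "angular": [0, 0, 0]},
    {"claw": 0.04, "slide": [0, 0, 0.015], "angular": [0, 0, 0]},
    {"claw": 0.04, "slide": [0, 0, 0.02], "angular": [0, 0, 0]},
    {"claw": 0.04, "slide": [0, 0, 0.02], "angular": [0, 0, 0]},
    {"claw": 0.04, "slide": [-0.013, 0.0045, 0], "angular": [0, 0, 0]},
    {"claw": 0.0, "slide": [-0.013, 0.0045, 0], "angular": [0, 0, 0]},
    {"claw": 0.0, "slide": [0, 0, 0], "angular": [0, 0, 0]},
    {"claw": 0.0, "slide": [0, 0, 0], "angular": [0, 0, 0]},
    {"claw": 0.0, "slide": [0, 0, 0], "angular": [0, 0, 0]},
  ],
)

```text
clock: 12.48
tcp_pos: [0.473, 0.2612, 0.229]
ee_rot: [[0.943, -0.332, -0.001], [-0.332, -0.943, -0.001], [-0.001, 0.001, -1.0]]
contact_force: [0.0, -0.0, 0.7]
finger_gap: 0.19
finger_force: 0.0
```

Emit:
arm_command(
  commands=[
    {"claw": 0.0, "slide": [0, 0, 0], "angular": [0, 0, 0]},
    {"claw": 0.0, "slide": [0, 0, 0], "angular": [0, 0, 0]},
    {"claw": 0.0, "slide": [0, 0, 0], "angular": [0, 0, 0]},
    {"claw": 0.0, "slide": [0, 0, 0], "angular": [0, 0, 0]},
  ],
)

```text
clock: 12.82
tcp_pos: [0.4736, 0.2613, 0.2295]
ee_rot: [[0.943, -0.333, -0.0], [-0.333, -0.943, -0.0], [-0.0, 0.0, -1.0]]
contact_force: [-0.2, -0.1, 0.2]
finger_gap: 0.004
finger_force: 0.0
```

```bash
cat > sz.py <<'E'
from h import *
def sz():
    st=read_state(); p=np.array(st["tcp_pos"])-[.566,.2285,.135]; e=np.array([.9433,-.3321]); n=np.array([.3321,.9433])
    print("t",st["clock"],"s",(p[:2]@e*1000).round(1),"lat",(p[:2]@n*1000).round(1),"tip z",((p[2]-.008)*1000).round(1),"gap",round(st["finger_gap"],3),"F",np.round(st["contact_force"],1))
sz()
E
python3 - <<'E'
import sz
from g import *
greens(shot("wrist"),.13); greens(shot("scene"),.14)
E
```

```text
t 12.8167 s -98.1 lat 0.3 tip z 86.5 gap 0.004 F [-0.2 -0.1  0.2]
[322.  60.] 1560 med [0.5637 0.2292 0.1853] top [0.5642 0.229  0.1853] rect [564.3 229.1] [15.3 15.5] 70.5 z 0.148 0.187
[322. 221.] 873 med [0.4984 0.2526 0.1849] top [0.4978 0.2528 0.1847] rect [497.4 252.9] [15.4 12.2] 70.8 z 0.179 0.187
[484. 216.] 48 med [0.5007 0.252  0.1839] top [0.5008 0.2524 0.1841] rect [500.1 252.7] [14.7 10.3] 58.4 z 0.18 0.186
[472. 245.] 88 med [0.5669 0.2283 0.1847] top [0.5665 0.2286 0.1852] rect [566.8 228. ] [15.3 17.1] 66.7 z 0.14 0.188
[126. 335.] 51 med [ 0.7892 -0.2937  0.1444] top [ 0.7878 -0.294   0.1472] rect [ 788. -295.] [ 6.1 21.6] 47.5 z 0.14 0.15
```

Emit:
arm_command(
  commands=[
    {"claw": 0.0, "slide": [0, 0, -0.015], "angular": [0, 0, 0]},
    {"claw": 0.0, "slide": [0, 0, -0.02], "angular": [0, 0, 0]},
    {"claw": 0.0, "slide": [0, 0, -0.015], "angular": [0, 0, 0]},
    {"claw": 0.0, "slide": [0, 0, -0.01], "angular": [0, 0, 0]},
    {"claw": 0.0, "slide": [0.0047, -0.0017, 0], "angular": [0, 0, 0]},
    {"claw": 0.0, "slide": [0.0047, -0.0017, 0], "angular": [0, 0, 0]},
    {"claw": 0.0, "slide": [0.0047, -0.0017, 0], "angular": [0, 0, 0]},
    {"claw": 0.0, "slide": [0.0047, -0.0017, 0], "angular": [0, 0, 0]},
    {"claw": 0.0, "slide": [0.0047, -0.0017, 0.002], "angular": [0, 0, 0]},
    {"claw": 0.0, "slide": [0.0047, -0.0017, 0.005], "angular": [0, 0, 0]},
    {"claw": 0.0, "slide": [0.0047, -0.0017, 0.005], "angular": [0, 0, 0]},
    {"claw": 0.0, "slide": [0, 0, 0], "angular": [0, 0, 0]},
  ],
)

```text
clock: 13.92
tcp_pos: [0.4988, 0.2565, 0.1845]
ee_rot: [[0.945, -0.326, -0.01], [-0.326, -0.946, 0.006], [-0.011, -0.003, -1.0]]
contact_force: [-35.5, 11.8, 24.8]
finger_gap: 0.006
finger_force: 19.0
```

Run:
```python
import sz
from g import *
greens(shot("wrist"),.13); greens(shot("scene"),.14)
```

```text
t 13.9167 s -72.7 lat 4.1 tip z 41.5 gap 0.006 F [-35.5  11.8  24.8]
[331.  68.] 3187 med [0.5813 0.2251 0.1862] top [0.5833 0.2239 0.1867] rect [583.4 223.9] [15.1 16. ] 68.2 z 0.15 0.189
[346. 112.] 53 med [0.5662 0.2232 0.1557] top [0.5674 0.2222 0.1606] rect [567.3 222.3] [0.9 2.5] 29.8 z 0.149 0.163
[321. 286.] 1601 med [0.5167 0.2507 0.1993] top [0.5159 0.2507 0.1995] rect [521. 249.] [15.6 26.5] 70.3 z 0.192 0.201
[485. 218.] 32 med [0.5183 0.2491 0.1975] top [0.5181 0.2492 0.1981] rect [517.7 249.8] [11.8  8.3] 89.5 z 0.194 0.2
[469. 254.] 70 med [0.5872 0.2227 0.1858] top [0.586  0.2232 0.1864] rect [586.4 223.3] [12.8 14.8] 67.2 z 0.179 0.189
[127. 335.] 53 med [ 0.7888 -0.2926  0.1446] top [ 0.7872 -0.2938  0.1471] rect [ 787.3 -294.9] [ 7.4 22.4] 50.4 z 0.14 0.15
```

The horizontal push locks by friction (37 N), because the ring is too flat and the tab cannot slide up the finger. I back off and check the pin.

Emit:
arm_command(
  commands=[
    {"claw": 0.0, "slide": [-0.0047, 0.0017, -0.005], "angular": [0, 0, 0]},
    {"claw": 0.0, "slide": [-0.0047, 0.0017, -0.005], "angular": [0, 0, 0]},
    {"claw": 0.0, "slide": [-0.0047, 0.0017, -0.002], "angular": [0, 0, 0]},
    {"claw": 0.0, "slide": [-0.0047, 0.0017, 0], "angular": [0, 0, 0]},
    {"claw": 0.0, "slide": [-0.0047, 0.0017, 0], "angular": [0, 0, 0]},
    {"claw": 0.0, "slide": [-0.0047, 0.0017, 0], "angular": [0, 0, 0]},
    {"claw": 0.0, "slide": [-0.0047, 0.0017, 0], "angular": [0, 0, 0]},
    {"claw": 0.0, "slide": [0, 0, 0.02], "angular": [0, 0, 0]},
    {"claw": 0.0, "slide": [0, 0, 0.02], "angular": [0, 0, 0]},
    {"claw": 0.0, "slide": [0, 0, 0.02], "angular": [0, 0, 0]},
    {"claw": 0.0, "slide": [0, 0, 0], "angular": [0, 0, 0]},
  ],
)

```text
clock: 14.93
tcp_pos: [0.4753, 0.2626, 0.2338]
ee_rot: [[0.943, -0.333, 0.006], [-0.333, -0.943, 0.003], [0.004, -0.005, -1.0]]
contact_force: [0.4, 0.1, -0.1]
finger_gap: 0.004
finger_force: 0.0
```

Run:
```python
import sz
from g import *
s=shot("wrist"); save(s[0],"w5.png"); greens(s,.13); greens(shot("scene"),.14)
```

```text
t 14.9333 s -96.9 lat 2.1 tip z 90.8 gap 0.004 F [ 0.4  0.1 -0.1]
[327.  52.] 1543 med [0.5683 0.2276 0.1852] top [0.5692 0.2274 0.1853] rect [569.3 227.4] [15.1 15.3] 69.8 z 0.144 0.187
[325. 214.] 797 med [0.5009 0.2523 0.1782] top [0.5003 0.2524 0.1781] rect [500.2 252.6] [15.2 12.8] 70.7 z 0.133 0.18
[483. 219.] 48 med [0.5034 0.2521 0.1775] top [0.5031 0.2519 0.1777] rect [503.2 252.1] [14.5 10.1] 63.6 z 0.174 0.18
[471. 247.] 84 med [0.5723 0.2266 0.1847] top [0.5716 0.2267 0.1852] rect [571.1 227. ] [14.2 17.5] 74.2 z 0.142 0.187
[127. 335.] 51 med [ 0.7882 -0.2924  0.145 ] top [ 0.7872 -0.2935  0.1476] rect [ 787.6 -294.7] [ 6.6 22.1] 51.4 z 0.14 0.15
```

View pics/w5.png

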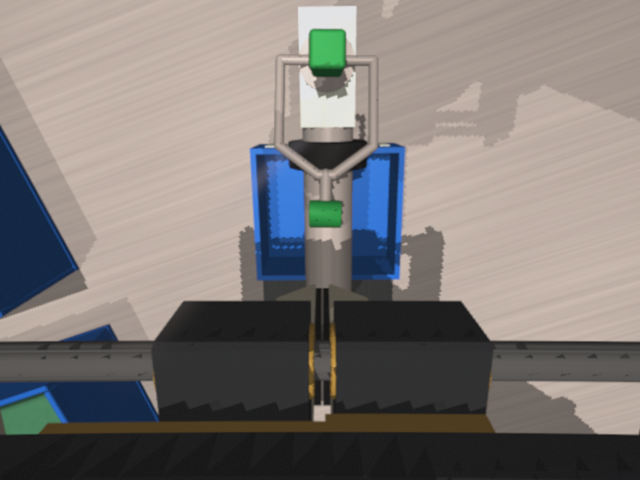

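The pin is seated again, slid about 4 mm toward the free end within the hole's clearance. The block is at (327,52) and the tab at (325,214). This time I pinch the tab with the tool tilted and rotate the tool with the ring about its hinge, so nothing has to slip. First I tilt by -0.5 rad about pin y with the fingers open.

Emit:
arm_command(
  commands=[
    {"claw": 0.04, "slide": [0.0, -0.001, 0], "angular": [-0.0332, -0.0943, 0]},
    {"claw": 0.04, "slide": [0.0, -0.001, 0], "angular": [-0.0332, -0.0943, 0]},
    {"claw": 0.04, "slide": [0.0, -0.001, 0], "angular": [-0.0332, -0.0943, 0]},
    {"claw": 0.04, "slide": [0, 0, -0.006], "angular": [-0.0332, -0.0943, 0]},
    {"claw": 0.04, "slide": [0.001, 0, -0.006], "angular": [-0.0332, -0.0943, 0]},
    {"claw": 0.04, "slide": [0, 0, 0], "angular": [0, 0, 0]},
    {"claw": 0.04, "slide": [0, 0, 0], "angular": [0, 0, 0]},
  ],
)

```text
clock: 15.62
tcp_pos: [0.4731, 0.2603, 0.2169]
ee_rot: [[0.92, -0.329, 0.213], [-0.316, -0.944, -0.097], [0.233, 0.022, -0.972]]
contact_force: [0.5, 0.0, 0.9]
finger_gap: 0.425
finger_force: 0.0
```

```bash
cat > rot.py <<'E'
from h import *
e=np.array([.9433,-.3321,0]); y=np.array([.3321,.9433,0]); Z=np.array([0,0,1.])
def plan(pin,a,tilt,back=0,off=.007,r=.08):
    T=np.array([*pin,.143])-r*np.cos(a)*e+r*np.sin(a)*Z
    z=-np.sin(tilt)*e-np.cos(tilt)*Z
    return T+(off-back)*z
def now():
    st=read_state(); R=np.array(st["ee_rot"]); z=R[:,2]
    print("t",st["clock"],"p",np.round(st["tcp_pos"],4),"tilt",np.arctan2(-z@e,-z[2]).round(3),"roll z.y",(z@y).round(3),"toolx.y",(R[:,0]@y).round(3),"gap",round(st["finger_gap"],3),"F",np.round(st["contact_force"],1),"j",np.round(st["joints"],2))
    return np.array(st["tcp_pos"])
E
python3 - <<'E'
from rot import *
p=now(); pin=(.5695,.2272)
A=plan(pin,.42,-.5,.06); B=plan(pin,.42,-.5); print("pre delta",(A-p).round(4),"adv",(B-A).round(4))
E
```

```text
t 15.6167 p [0.4731 0.2603 0.2169] tilt -0.235 roll z.y -0.021 toolx.y 0.008 gap 0.425 F [0.5 0.  0.9] j [-0.96  0.25  0.26  1.94  0.2   0.87 -2.74]
pre delta [ 0.0035 -0.0004  0.0052] adv [ 0.0271 -0.0096 -0.0527]
```

Joint 7 is at its limit, so I use the equivalent half-turned grasp: lift a little, level the tool, and turn +π about z.

Emit:
arm_command(
  commands=[
    {"claw": 0.04, "slide": [0, 0, 0.01], "angular": [0.039, 0.111, 0]},
    {"claw": 0.04, "slide": [0, 0, 0.01], "angular": [0.039, 0.111, 0]},
    {"claw": 0.04, "slide": [0, 0, 0.01], "angular": [0, 0, 0.12]},
    {"claw": 0.04, "slide": [0, 0, 0], "angular": [0, 0, 0.12]},
    {"claw": 0.04, "slide": [0, 0, 0], "angular": [0, 0, 0.12]},
    {"claw": 0.04, "slide": [0, 0, 0], "angular": [0, 0, 0.12]},
    {"claw": 0.04, "slide": [0, 0, 0], "angular": [0, 0, 0.12]},
    {"claw": 0.04, "slide": [0, 0, 0], "angular": [0, 0, 0.12]},
    {"claw": 0.04, "slide": [0, 0, 0], "angular": [0, 0, 0.12]},
    {"claw": 0.04, "slide": [0, 0, 0], "angular": [0, 0, 0.12]},
    {"claw": 0.04, "slide": [0, 0, 0], "angular": [0, 0, 0.12]},
    {"claw": 0.04, "slide": [0, 0, 0], "angular": [0, 0, 0.12]},
  ],
)

```text
clock: 16.62
tcp_pos: [0.4754, 0.2576, 0.2478]
ee_rot: [[0.646, 0.763, 0.015], [0.763, -0.646, -0.011], [0.001, 0.018, -1.0]]
contact_force: [-0.2, -0.1, -0.6]
finger_gap: 0.438
finger_force: 0.0
```

Emit:
arm_command(
  commands=[
    {"claw": 0.04, "slide": [0, 0, 0], "angular": [0, 0, 0.12]},
    {"claw": 0.04, "slide": [0, 0, 0], "angular": [0, 0, 0.12]},
    {"claw": 0.04, "slide": [0, 0, 0], "angular": [0, 0, 0.12]},
    {"claw": 0.04, "slide": [0, 0, 0], "angular": [0, 0, 0.12]},
    {"claw": 0.04, "slide": [0, 0, 0], "angular": [0, 0, 0.12]},
    {"claw": 0.04, "slide": [0, 0, 0], "angular": [0, 0, 0.12]},
    {"claw": 0.04, "slide": [0, 0, 0], "angular": [0, 0, 0.12]},
    {"claw": 0.04, "slide": [0, 0, 0], "angular": [0, 0, 0.12]},
    {"claw": 0.04, "slide": [0, 0, 0], "angular": [0, 0, 0.12]},
    {"claw": 0.04, "slide": [0, 0, 0], "angular": [0, 0, 0.12]},
    {"claw": 0.04, "slide": [0, 0, 0], "angular": [0, 0, 0.12]},
    {"claw": 0.04, "slide": [0, 0, 0], "angular": [0, 0, 0.12]},
  ],
)

```text
clock: 17.62
tcp_pos: [0.4754, 0.2576, 0.248]
ee_rot: [[-0.672, 0.74, 0.014], [0.74, 0.672, 0.015], [0.002, 0.02, -1.0]]
contact_force: [-0.9, -0.1, 0.4]
finger_gap: 0.433
finger_force: 0.0
```

Emit:
arm_command(
  commands=[
    {"claw": 0.04, "slide": [0, 0, 0], "angular": [0, 0, 0.12]},
    {"claw": 0.04, "slide": [0, 0, 0], "angular": [0, 0, 0.12]},
    {"claw": 0.04, "slide": [0, 0, 0], "angular": [0, 0, 0.12]},
    {"claw": 0.04, "slide": [0, 0, 0], "angular": [0, 0, 0.12]},
    {"claw": 0.04, "slide": [0, 0, 0], "angular": [0, 0, 0]},
  ],
)

```text
clock: 18.03
tcp_pos: [0.4755, 0.2574, 0.248]
ee_rot: [[-0.938, 0.346, 0.006], [0.346, 0.938, 0.02], [0.002, 0.021, -1.0]]
contact_force: [0.1, -0.0, 1.2]
finger_gap: 0.437
finger_force: 0.0
```

Run:
```python
from rot import *
p=now(); pin=(.5695,.2272); print(np.round(read_state()["ee_rot"],3).tolist())
A=plan(pin,.42,-.5,.06); B=plan(pin,.42,-.5); print("pre delta",(A-p).round(4),"adv",(B-A).round(4))
```

```text
t 18.0333 p [0.4755 0.2574 0.248 ] tilt 0.001 roll z.y 0.021 toolx.y 0.015 gap 0.437 F [ 0.1 -0.   1.2] j [-0.32  0.3  -0.34  1.75  0.1   1.09  0.53]
[[-0.938, 0.346, 0.006], [0.346, 0.938, 0.02], [0.002, 0.021, -1.0]]
pre delta [ 0.0011  0.0025 -0.0259] adv [ 0.0271 -0.0096 -0.0527]
```

Emit:
arm_command(
  commands=[
    {"claw": 0.04, "slide": [0.001, 0.0025, 0], "angular": [-0.0532, -0.0873, 0]},
    {"claw": 0.04, "slide": [0, 0, 0], "angular": [-0.0332, -0.0943, 0]},
    {"claw": 0.04, "slide": [0, 0, -0.006], "angular": [-0.0332, -0.0943, 0]},
    {"claw": 0.04, "slide": [0, 0, -0.01], "angular": [-0.0332, -0.0943, 0]},
    {"claw": 0.04, "slide": [0, 0, -0.01], "angular": [-0.0332, -0.0943, 0]},
    {"claw": 0.04, "slide": [0, 0, 0], "angular": [0, 0, 0]},
    {"claw": 0.04, "slide": [0, 0, 0], "angular": [0, 0, 0]},
  ],
)

```text
clock: 18.62
tcp_pos: [0.4745, 0.2612, 0.2216]
ee_rot: [[-0.827, 0.347, 0.443], [0.308, 0.938, -0.16], [-0.471, 0.005, -0.882]]
contact_force: [0.7, 0.3, -0.1]
finger_gap: 0.439
finger_force: 0.0
```

Run:
```python
from rot import *
from g import greens
p=now(); pin=(.5695,.2272)
A=plan(pin,.42,-.5,.06); B=plan(pin,.42,-.5); print("pre delta",(A-p).round(4),"adv",(B-A).round(4))
greens(shot("scene"),.15)
```

```text
t 18.6167 p [0.4745 0.2612 0.2216] tilt -0.49 roll z.y -0.003 toolx.y 0.016 gap 0.439 F [ 0.7  0.3 -0.1] j [-0.69  0.23 -0.27  2.04  0.72  0.87 -0.2 ]
pre delta [ 0.0021 -0.0013  0.0005] adv [ 0.0271 -0.0096 -0.0527]
[483. 220.] 40 med [0.5043 0.2522 0.1773] top [0.5039 0.2521 0.1774] rect [503.5 252.1] [13.1  8.9] 61.7 z 0.174 0.18
[471. 247.] 78 med [0.5726 0.2261 0.1851] top [0.5719 0.2265 0.1851] rect [570.8 227.1] [14.1 18.6] 72.8 z 0.179 0.187
```

Emit:
arm_command(
  commands=[
    {"claw": 0.04, "slide": [0.009, -0.0035, -0.0155], "angular": [0, 0, 0]},
    {"claw": 0.04, "slide": [0.009, -0.0035, -0.016], "angular": [0, 0, 0]},
    {"claw": 0.04, "slide": [0.007, -0.0025, -0.0125], "angular": [0, 0, 0]},
    {"claw": 0.04, "slide": [0.004, -0.0015, -0.008], "angular": [0, 0, 0]},
    {"claw": 0.04, "slide": [0, 0, 0], "angular": [0, 0, 0]},
    {"claw": 0.04, "slide": [0, 0, 0], "angular": [0, 0, 0]},
  ],
)

```text
clock: 19.17
tcp_pos: [0.5055, 0.2495, 0.1706]
ee_rot: [[-0.825, 0.35, 0.445], [0.311, 0.937, -0.16], [-0.473, 0.006, -0.881]]
contact_force: [-0.2, 0.1, 0.2]
finger_gap: 0.434
finger_force: 0.0
```

Run:
```python
from rot import *
from g import greens
p=now(); pin=(.5695,.2272)
B=plan(pin,.42,-.49); print("delta",(B-p).round(4))
s=shot("wrist"); greens(s,.15)
```

```text
t 19.1667 p [0.5055 0.2495 0.1706] tilt -0.492 roll z.y -0.003 toolx.y 0.02 gap 0.434 F [-0.2  0.1  0.2] j [-0.67  0.32 -0.22  2.07  0.83  0.75 -0.28]
delta [-0.0018  0.0008 -0.0012]
[325. 312.] 1559 med [0.4951 0.2544 0.1761] top [0.4964 0.254  0.1774] rect [497.3 253.6] [15.4 10.5] 73.2 z 0.163 0.179
[325. 400.] 1250 med [0.5623 0.2302 0.1748] top [0.5626 0.2301 0.1813] rect [562.3 230.2] [14.5  4.1] 71.6 z 0.164 0.184
```

Emit:
arm_command(
  commands=[
    {"claw": 0.005, "slide": [-0.0015, 0.0007, -0.001], "angular": [0, 0, 0]},
    {"claw": 0.005, "slide": [0, 0, 0], "angular": [0, 0, 0]},
    {"claw": 0.005, "slide": [0, 0, 0], "angular": [0, 0, 0]},
    {"claw": 0.005, "slide": [0, 0, 0], "angular": [0, 0, 0]},
    {"claw": 0.005, "slide": [0, 0, 0], "angular": [0, 0, 0]},
    {"claw": 0.005, "slide": [0, 0, 0], "angular": [0, 0, 0]},
    {"claw": 0.005, "slide": [0, 0, 0], "angular": [0, 0, 0]},
  ],
)

```text
clock: 19.8
tcp_pos: [0.5029, 0.2514, 0.1693]
ee_rot: [[-0.825, 0.346, 0.446], [0.308, 0.938, -0.159], [-0.473, 0.006, -0.881]]
contact_force: [-1.3, 1.6, 1.2]
finger_gap: 0.168
finger_force: 30.0
```

```bash
cat >> rot.py <<'E'
def arc(pin,a0,a1,t0,n,ratio=1,off=.007):
    A=np.linspace(a0,a1,n+1); P=np.array([plan(pin,a,t0+ratio*(a-a0),off=off) for a in A])
    p=now(); print("off from plan",(p-P[0]).round(4)); print("turn/row",(ratio*(a1-a0)/n*y).round(4)); print(np.diff(P,axis=0).round(4).tolist(),"end",P[-1].round(4))
E
python3 - <<'E'
from rot import *
arc((.5695,.2272),.42,1.0,-.49,7)
E
```

```text
t 19.8 p [0.5029 0.2514 0.1693] tilt -0.493 roll z.y -0.002 toolx.y 0.016 gap 0.168 F [-1.3  1.6  1.2] j [-0.67  0.32 -0.22  2.08  0.83  0.75 -0.28]
off from plan [-0.0008  0.0011 -0.0001]
turn/row [0.0275 0.0782 0.    ]
[[0.0023, -0.0008, 0.0057], [0.0027, -0.001, 0.0055], [0.0031, -0.0011, 0.0052], [0.0035, -0.0012, 0.0049], [0.0039, -0.0014, 0.0046], [0.0043, -0.0015, 0.0042], [0.0046, -0.0016, 0.0038]] end [0.5281 0.2418 0.2033]
```

Emit:
arm_command(
  commands=[
    {"claw": 0.005, "slide": [0.0023, -0.0008, 0.0057], "angular": [0.0275, 0.0782, 0]},
    {"claw": 0.005, "slide": [0.0027, -0.001, 0.0055], "angular": [0.0275, 0.0782, 0]},
    {"claw": 0.005, "slide": [0.0031, -0.0011, 0.0052], "angular": [0.0275, 0.0782, 0]},
    {"claw": 0.005, "slide": [0.0035, -0.0012, 0.0049], "angular": [0.0275, 0.0782, 0]},
    {"claw": 0.005, "slide": [0.0039, -0.0014, 0.0046], "angular": [0.0275, 0.0782, 0]},
    {"claw": 0.005, "slide": [0.0043, -0.0015, 0.0042], "angular": [0.0275, 0.0782, 0]},
    {"claw": 0.005, "slide": [0.0046, -0.0016, 0.0038], "angular": [0.0275, 0.0782, 0]},
    {"claw": 0.005, "slide": [0, 0, 0], "angular": [0, 0, 0]},
  ],
)

```text
clock: 20.47
tcp_pos: [0.5289, 0.2425, 0.2049]
ee_rot: [[-0.932, 0.352, -0.088], [0.35, 0.936, 0.032], [0.094, -0.001, -0.996]]
contact_force: [-5.6, 1.6, 10.6]
finger_gap: 0.169
finger_force: 30.0
```

Run:
```python
from rot import *
from g import greens
arc((.5695,.2272),1.0,1.64,.09,8)
greens(shot("scene"),.15); greens(shot("top"),.15)
```

```text
t 20.4667 p [0.5289 0.2425 0.2049] tilt 0.094 roll z.y 0.001 toolx.y 0.021 gap 0.169 F [-5.6  1.6 10.6] j [-0.21  0.46 -0.38  1.64  0.1   1.13  0.6 ]
off from plan [0.0008 0.0007 0.0016]
turn/row [0.0266 0.0755 0.    ]
[[0.0047, -0.0016, 0.0033], [0.0049, -0.0017, 0.0029], [0.0051, -0.0018, 0.0025], [0.0053, -0.0019, 0.002], [0.0054, -0.0019, 0.0016], [0.0055, -0.0019, 0.0011], [0.0056, -0.002, 0.0006], [0.0056, -0.002, 0.0002]] end [0.5703 0.2269 0.2176]
[484. 218.] 37 med [0.5316 0.2421 0.2137] top [0.5314 0.2422 0.2142] rect [530.9 241.9] [12.5  8.4] 72.6 z 0.21 0.217
[470. 249.] 109 med [0.5755 0.226  0.185 ] top [0.5718 0.2267 0.1854] rect [571.  227.2] [15.1 18.6] 81.6 z 0.163 0.187
[179. 219.] 92 med [0.5697 0.2211 0.1817] top [0.5561 0.1978 0.2809] rect [556.1 198. ] [9.2 0.7] 64.8 z 0.151 0.281
```

The ring rotates with the tool and the pin stays put. I continue to just past vertical.

Emit:
arm_command(
  commands=[
    {"claw": 0.005, "slide": [0.0047, -0.0016, 0.0035], "angular": [0.0266, 0.0755, 0]},
    {"claw": 0.005, "slide": [0.0049, -0.0017, 0.0031], "angular": [0.0266, 0.0755, 0]},
    {"claw": 0.005, "slide": [0.0051, -0.0018, 0.0027], "angular": [0.0266, 0.0755, 0]},
    {"claw": 0.005, "slide": [0.0053, -0.0019, 0.0021], "angular": [0.0266, 0.0755, 0]},
    {"claw": 0.005, "slide": [0.0054, -0.0019, 0.0016], "angular": [0.0266, 0.0755, 0]},
    {"claw": 0.005, "slide": [0.0055, -0.0019, 0.0011], "angular": [0.0266, 0.0755, 0]},
    {"claw": 0.005, "slide": [0.0056, -0.002, 0.0006], "angular": [0.0266, 0.0755, 0]},
    {"claw": 0.005, "slide": [0.0056, -0.002, 0.0002], "angular": [0.0266, 0.0755, 0]},
    {"claw": 0.005, "slide": [0, 0, 0], "angular": [0, 0, 0]},
  ],
)

```text
clock: 21.32
tcp_pos: [0.5706, 0.2269, 0.2176]
ee_rot: [[-0.692, 0.345, -0.634], [0.263, 0.938, 0.224], [0.672, -0.012, -0.74]]
contact_force: [1.3, 1.5, 8.9]
finger_gap: 0.168
finger_force: 30.0
```

Run:
```python
from rot import *
from g import greens
arc((.5695,.2272),1.64,1.90,.73,4)
greens(shot("scene"),.14); greens(shot("top"),.15)
```

```text
t 21.3167 p [0.5706 0.2269 0.2176] tilt 0.737 roll z.y 0.0 toolx.y 0.018 gap 0.168 F [1.3 1.5 8.9] j [-0.06  0.88 -0.41  1.09 -0.17  1.78  0.8 ]
off from plan [ 0.0003  0.     -0.    ]
turn/row [0.0216 0.0613 0.    ]
[[0.0046, -0.0016, -0.0002], [0.0045, -0.0016, -0.0005], [0.0045, -0.0016, -0.0008], [0.0044, -0.0016, -0.0011]] end [0.5884 0.2206 0.2149]
[127. 335.] 52 med [ 0.7892 -0.2928  0.1442] top [ 0.7878 -0.2939  0.1473] rect [ 787.8 -294.9] [ 6.8 22.1] 47.0 z 0.14 0.149
[166. 214.] 86 med [0.5702 0.2291 0.2288] top [0.5698 0.2231 0.234 ] rect [568.8 224.6] [ 5.  13.9] 10.0 z 0.185 0.236
```

The ring is just past vertical, with the tab at z 0.229, and joint 6 is nearing its limit. I release, retreat along the tool, level it and go behind the ring. From here a push with closed fingers acts along the swing.

Emit:
arm_command(
  commands=[
    {"claw": 0.04, "slide": [0, 0, 0], "angular": [0, 0, 0]},
    {"claw": 0.04, "slide": [0, 0, 0], "angular": [0, 0, 0]},
    {"claw": 0.04, "slide": [0, 0, 0], "angular": [0, 0, 0]},
    {"claw": 0.04, "slide": [0, 0, 0], "angular": [0, 0, 0]},
    {"claw": 0.04, "slide": [0.008, -0.003, 0.009], "angular": [0, 0, 0]},
    {"claw": 0.04, "slide": [0.012, -0.004, 0.014], "angular": [0, 0, 0]},
    {"claw": 0.04, "slide": [0.012, -0.004, 0.014], "angular": [0, 0, 0]},
    {"claw": 0.04, "slide": [0, 0, 0.01], "angular": [-0.035, -0.099, 0]},
    {"claw": 0.04, "slide": [0, 0, 0.01], "angular": [-0.035, -0.099, 0]},
    {"claw": 0.0, "slide": [0, 0, 0.01], "angular": [-0.035, -0.099, 0]},
    {"claw": 0.0, "slide": [0, 0, 0.005], "angular": [-0.035, -0.099, 0]},
    {"claw": 0.0, "slide": [0, 0, 0], "angular": [-0.035, -0.099, 0]},
  ],
)

```text
clock: 22.42
tcp_pos: [0.6024, 0.2169, 0.2923]
ee_rot: [[-0.92, 0.347, -0.182], [0.341, 0.938, 0.064], [0.193, -0.003, -0.981]]
contact_force: [0.4, 0.9, -0.2]
finger_gap: 0.266
finger_force: 0.0
```

Emit:
arm_command(
  commands=[
    {"claw": 0.0, "slide": [-0.011, 0.004, 0], "angular": [-0.035, -0.099, 0]},
    {"claw": 0.0, "slide": [-0.011, 0.004, 0], "angular": [-0.035, -0.099, 0]},
    {"claw": 0.0, "slide": [-0.015, 0.005, 0], "angular": [0, 0, 0]},
    {"claw": 0.0, "slide": [-0.015, 0.005, 0], "angular": [0, 0, 0]},
    {"claw": 0.0, "slide": [-0.014, 0.005, 0], "angular": [0, 0, 0]},
    {"claw": 0.0, "slide": [0, 0, 0], "angular": [0, 0, 0]},
    {"claw": 0.0, "slide": [0, 0, 0], "angular": [0, 0, 0]},
  ],
)

```text
clock: 23.0
tcp_pos: [0.5351, 0.2398, 0.2905]
ee_rot: [[-0.938, 0.347, 0.007], [0.347, 0.938, -0.006], [-0.009, -0.003, -1.0]]
contact_force: [0.1, -0.1, 0.5]
finger_gap: 0.003
finger_force: 0.0
```

Run:
```python
import sz
from rot import *
from g import greens
now(); s=shot("scene"); greens(s,.14); greens(shot("top"),.15); greens(shot("wrist"),.15)
save(cv2.resize(s[0][180:300,400:560],None,fx=4,fy=4,interpolation=cv2.INTER_CUBIC),"sc2.png")
```

```text
t 23.0 s -32.9 lat 0.4 tip z 147.5 gap 0.003 F [ 0.1 -0.1  0.5]
t 23.0 p [0.5351 0.2398 0.2905] tilt -0.009 roll z.y -0.003 toolx.y 0.016 gap 0.003 F [ 0.1 -0.1  0.5] j [-0.24  0.36 -0.38  1.57  0.15  1.24  0.57]
[479. 233.] 66 med [0.5748 0.2273 0.2287] top [0.574  0.2273 0.2294] rect [572.9 227.7] [14.5 10. ] 67.8 z 0.223 0.231
[472. 248.] 54 med [0.5744 0.2275 0.1854] top [0.573  0.2279 0.1855] rect [572.7 228.2] [13.9 11.5] 84.7 z 0.178 0.188
[127. 334.] 55 med [ 0.7882 -0.2924  0.1442] top [ 0.7874 -0.2936  0.1481] rect [ 787.3 -293.8] [ 6.7 20.9] 55.2 z 0.14 0.151
[169. 216.] 118 med [0.5695 0.2266 0.2272] top [0.5413 0.1655 0.3923] rect [541.3 165.6] [0.5 3. ] 89.9 z 0.165 0.381
[324. 274.] 594 med [0.5613 0.231  0.1776] top [0.5268 0.2429 0.2872] rect [526.9 243.2] [4.2 1.1] 89.7 z 0.15 0.283
[322. 323.] 65 med [0.5649 0.228  0.2301] top [0.5265 0.243  0.3169] rect [526.3 242.9] [1.5 0.7] 29.7 z 0.224 0.319
```

View pics/sc2.png

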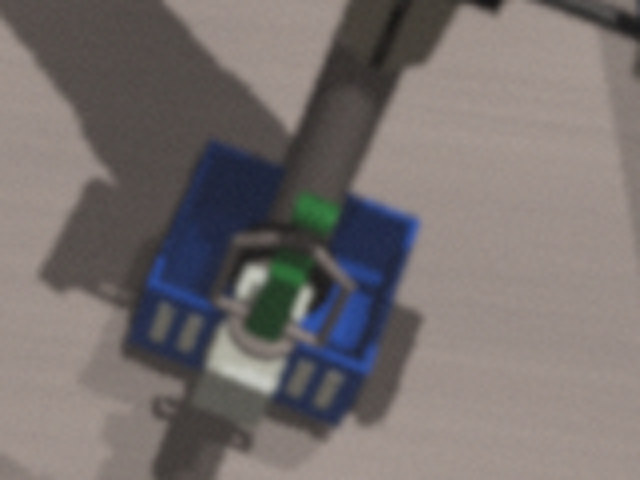

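The pin is seated with the ring upright: tab at (315,210) and block at (270,300) in the crop. I lower behind the ring and push it over along its arc.

Emit:
arm_command(
  commands=[
    {"claw": 0.0, "slide": [0, 0, -0.02], "angular": [0, 0, 0]},
    {"claw": 0.0, "slide": [0, 0, -0.025], "angular": [0, 0, 0]},
    {"claw": 0.0, "slide": [0, 0, -0.02], "angular": [0, 0, 0]},
    {"claw": 0.0, "slide": [0, 0, -0.01], "angular": [0, 0, 0]},
    {"claw": 0.0, "slide": [0.0065, -0.0023, 0], "angular": [0, 0, 0]},
    {"claw": 0.0, "slide": [0.0065, -0.0023, 0], "angular": [0, 0, 0]},
    {"claw": 0.0, "slide": [0.0065, -0.0023, 0], "angular": [0, 0, 0]},
    {"claw": 0.0, "slide": [0.006, -0.0021, 0], "angular": [0, 0, 0]},
    {"claw": 0.0, "slide": [0.006, -0.0021, 0], "angular": [0, 0, 0]},
    {"claw": 0.0, "slide": [0.006, -0.0021, 0], "angular": [0, 0, 0]},
    {"claw": 0.0, "slide": [0, 0, 0], "angular": [0, 0, 0]},
  ],
)

```text
clock: 24.07
tcp_pos: [0.5747, 0.2255, 0.2153]
ee_rot: [[-0.937, 0.35, 0.008], [0.35, 0.937, -0.006], [-0.009, -0.003, -1.0]]
contact_force: [-1.1, 0.3, 0.1]
finger_gap: 0.003
finger_force: 0.1
```

Run:
```python
import sz
from g import greens,shot
greens(shot("scene"),.15)
```

```text
t 24.0667 s 9.2 lat 0.1 tip z 72.3 gap 0.003 F [-1.1  0.3  0.1]
[473. 244.] 61 med [0.5961 0.2186 0.2257] top [0.5948 0.2186 0.2265] rect [595.  219.1] [14.4  9. ] 64.7 z 0.22 0.229
```

The ring is following, with only about 1 N of contact. I continue.

Emit:
arm_command(
  commands=[
    {"claw": 0.0, "slide": [0.0059, -0.0021, -0.002], "angular": [0, 0, 0]},
    {"claw": 0.0, "slide": [0.0059, -0.0021, -0.003], "angular": [0, 0, 0]},
    {"claw": 0.0, "slide": [0.0054, -0.0019, -0.0035], "angular": [0, 0, 0]},
    {"claw": 0.0, "slide": [0.0054, -0.0019, -0.0035], "angular": [0, 0, 0]},
    {"claw": 0.0, "slide": [0.0047, -0.0017, -0.0042], "angular": [0, 0, 0]},
    {"claw": 0.0, "slide": [0.0047, -0.0017, -0.0042], "angular": [0, 0, 0]},
    {"claw": 0.0, "slide": [0.0038, -0.0013, -0.0053], "angular": [0, 0, 0]},
    {"claw": 0.0, "slide": [0.0038, -0.0013, -0.0053], "angular": [0, 0, 0]},
    {"claw": 0.0, "slide": [0, 0, 0], "angular": [0, 0, 0]},
  ],
)

```text
clock: 24.87
tcp_pos: [0.6128, 0.2115, 0.1824]
ee_rot: [[-0.937, 0.349, 0.005], [0.349, 0.937, -0.007], [-0.007, -0.005, -1.0]]
contact_force: [-0.8, 0.2, 0.3]
finger_gap: 0.005
finger_force: 0.0
```

Run:
```python
import sz
from g import greens,shot
greens(shot("scene"),.13);greens(shot("top"),.13)
```

```text
t 24.8667 s 49.8 lat -0.5 tip z 39.4 gap 0.005 F [-0.8  0.2  0.3]
[457. 281.] 69 med [0.6396 0.2025 0.1838] top [0.6389 0.2032 0.1842] rect [639. 203.] [14.4  9.3] 65.9 z 0.177 0.187
[128. 337.] 164 med [ 0.7895 -0.2926  0.1361] top [ 0.788  -0.2939  0.1466] rect [ 786.9 -294.1] [ 5.5 21.1] 58.5 z 0.13 0.149
[476. 119.] 117 med [ 0.7704 -0.2946  0.1359] top [ 0.7704 -0.2973  0.1493] rect [ 771.2 -298.3] [23.3  6.3] 59.5 z 0.13 0.151
[178. 220.] 117 med [0.567  0.2232 0.1805] top [0.5184 0.0996 0.6118] rect [518.4  99.6] [3.8 0.4] 31.0 z 0.144 0.611
```

The tab is at s≈75 mm and 46 mm above the shaft. I go over it and press straight down.

Emit:
arm_command(
  commands=[
    {"claw": 0.0, "slide": [0, 0, 0.015], "angular": [0, 0, 0]},
    {"claw": 0.0, "slide": [0, 0, 0.02], "angular": [0, 0, 0]},
    {"claw": 0.0, "slide": [0.012, -0.004, 0], "angular": [0, 0, 0]},
    {"claw": 0.0, "slide": [0.012, -0.004, 0], "angular": [0, 0, 0]},
    {"claw": 0.0, "slide": [0, 0, 0], "angular": [0, 0, 0]},
    {"claw": 0.0, "slide": [0, 0, -0.01], "angular": [0, 0, 0]},
    {"claw": 0.0, "slide": [0, 0, -0.01], "angular": [0, 0, 0]},
    {"claw": 0.0, "slide": [0, 0, -0.01], "angular": [0, 0, 0]},
    {"claw": 0.0, "slide": [0, 0, -0.01], "angular": [0, 0, 0]},
    {"claw": 0.0, "slide": [0, 0, -0.01], "angular": [0, 0, 0]},
    {"claw": 0.0, "slide": [0, 0, -0.01], "angular": [0, 0, 0]},
    {"claw": 0.0, "slide": [0, 0, 0], "angular": [0, 0, 0]},
  ],
)

```text
clock: 25.97
tcp_pos: [0.6352, 0.2038, 0.1561]
ee_rot: [[-0.938, 0.348, 0.003], [0.348, 0.937, -0.007], [-0.005, -0.006, -1.0]]
contact_force: [-0.4, -0.3, -1.0]
finger_gap: 0.004
finger_force: 0.0
```

Run:
```python
import sz
from g import greens,shot
greens(shot("scene"),.10)
```

```text
t 25.9667 s 73.5 lat -0.3 tip z 13.1 gap 0.004 F [-0.4 -0.3 -1. ]
[133. 344.] 946 med [ 0.7932 -0.2898  0.1185] top [ 0.7873 -0.2942  0.1446] rect [ 786.6 -296. ] [11.  24.6] 50.5 z 0.1 0.145
```

Emit:
arm_command(
  commands=[
    {"claw": 0.0, "slide": [0, 0, -0.008], "angular": [0, 0, 0]},
    {"claw": 0.0, "slide": [0, 0, -0.008], "angular": [0, 0, 0]},
    {"claw": 0.0, "slide": [0, 0, -0.008], "angular": [0, 0, 0]},
    {"claw": 0.0, "slide": [0, 0, -0.007], "angular": [0, 0, 0]},
    {"claw": 0.0, "slide": [0, 0, -0.006], "angular": [0, 0, 0]},
    {"claw": 0.0, "slide": [0, 0, -0.005], "angular": [0, 0, 0]},
    {"claw": 0.0, "slide": [0, 0, 0], "angular": [0, 0, 0]},
  ],
)

```text
clock: 26.6
tcp_pos: [0.636, 0.2041, 0.1156]
ee_rot: [[-0.937, 0.348, 0.005], [0.348, 0.937, -0.006], [-0.007, -0.004, -1.0]]
contact_force: [0.6, 0.3, -0.6]
finger_gap: 0.005
finger_force: 0.0
```

Run:
```python
import sz
from g import greens,shot
greens(shot("scene"),.06); greens(shot("wrist"),.06)
```

```text
t 26.6 s 74.2 lat 0.2 tip z -27.4 gap 0.005 F [ 0.6  0.3 -0.6]
[ 67. 214.] 4201 med [ 0.5252 -0.5545  0.0705] top [ 0.5149 -0.5567  0.0709] rect [ 503.1 -557.5] [294.7  80.8] 0.1 z 0.06 0.074
[618. 223.] 659 med [0.3778 0.5736 0.07  ] top [0.3771 0.5734 0.0702] rect [377.7 575.5] [98.7 44.6] 89.1 z 0.066 0.073
[134. 345.] 1098 med [ 0.7939 -0.289   0.1162] top [ 0.7875 -0.2939  0.1454] rect [ 787.8 -296.1] [ 8.5 23.9] 43.1 z 0.085 0.146
[634. 369.] 335 med [0.7012 0.5357 0.0698] top [0.7018 0.5361 0.0699] rect [702.9 537.3] [23.8 55.2] 86.7 z 0.065 0.072
[317. 137.] 7067 med [0.5679 0.229  0.1854] top [0.568  0.229  0.1854] rect [568.4 228.9] [15.7 15.5] 69.5 z 0.183 0.187
[308. 280.] 96 med [0.624  0.2027 0.1036] top [0.624  0.2027 0.1034] rect [624.2 202.8] [4.1 2.7] 70.3 z 0.1 0.105
[335. 280.] 90 med [0.6277 0.2131 0.1031] top [0.6278 0.213  0.1033] rect [627.6 212.9] [4.2 2.8] 62.1 z 0.1 0.106
```

The pin is seated, and the tab is about 32° below level, a ring angle of about 3.35. I lift away straight up and verify.

Emit:
arm_command(
  commands=[
    {"claw": 0.0, "slide": [0, 0, -0.002], "angular": [0, 0, 0]},
    {"claw": 0.0, "slide": [0, 0, 0], "angular": [0, 0, 0]},
    {"claw": 0.0, "slide": [0, 0, 0.015], "angular": [0, 0, 0]},
    {"claw": 0.0, "slide": [0, 0, 0.03], "angular": [0, 0, 0]},
    {"claw": 0.0, "slide": [0, 0, 0.04], "angular": [0, 0, 0]},
    {"claw": 0.0, "slide": [0, 0, 0.04], "angular": [0, 0, 0]},
    {"claw": 0.0, "slide": [0, 0, 0.04], "angular": [0, 0, 0]},
    {"claw": 0.0, "slide": [0, 0, 0.03], "angular": [0, 0, 0]},
    {"claw": 0.0, "slide": [0, 0, 0], "angular": [0, 0, 0]},
    {"claw": 0.0, "slide": [0, 0, 0], "angular": [0, 0, 0]},
  ],
)

```text
clock: 27.53
tcp_pos: [0.6375, 0.2049, 0.3126]
ee_rot: [[-0.937, 0.348, 0.011], [0.348, 0.937, -0.004], [-0.011, 0.0, -1.0]]
contact_force: [-0.4, -0.2, -0.7]
finger_gap: 0.008
finger_force: 0.0
```

Run:
```python
import sz
from g import *
s=shot("wrist"); print("w");greens(s,.08); save(s[0],"w6.png"); print("s"); greens(shot("scene"),.08); print("t"); greens(shot("top"),.08)
```

```text
t 27.5333 s 75.2 lat 1.5 tip z 169.6 gap 0.008 F [-0.4 -0.2 -0.7]
w
[319. 114.] 589 med [0.5675 0.2287 0.1854] top [0.5675 0.2287 0.1854] rect [567.6 228.6] [14.3 14.2] 69.6 z 0.183 0.187
[320. 196.] 208 med [0.6307 0.2056 0.1063] top [0.6308 0.2058 0.1062] rect [630.5 205.8] [13.5 11.1] 69.8 z 0.102 0.108
s
[472. 248.] 79 med [0.5718 0.2281 0.1847] top [0.5702 0.2285 0.1849] rect [569.9 229.3] [14.  15.4] 78.1 z 0.164 0.187
[448. 303.] 49 med [0.6348 0.2051 0.1047] top [0.634  0.2049 0.1052] rect [635.  204.3] [14.2 11.3] 66.6 z 0.1 0.108
[134. 345.] 1090 med [ 0.7937 -0.289   0.1164] top [ 0.787  -0.2938  0.1446] rect [ 786.1 -294.7] [ 8.9 23.6] 57.8 z 0.084 0.145
t
[470. 124.] 849 med [ 0.7673 -0.2906  0.115 ] top [ 0.7719 -0.2971  0.1455] rect [ 772.6 -298.7] [26.8  9.8] 54.4 z 0.082 0.145
[177. 220.] 133 med [0.5666 0.2245 0.1831] top [0.5681 0.2288 0.1847] rect [567.9 228.8] [13.7 14.4] 65.4 z 0.146 0.187
```

View pics/w6.png

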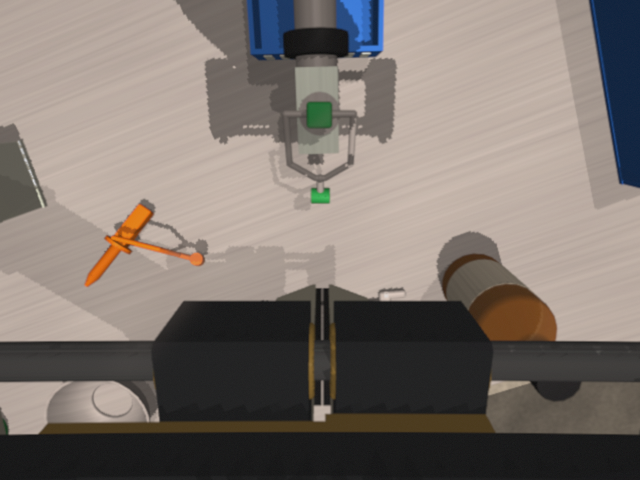

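The block at (319,114) is seated with its top at 0.185. The tab at (320,196) hangs past the free end, about 33° below level (ring angle about 3.36), and the robot is clear. I hand in the job.

```bash
python3 -c "
from workcell import *
print(sign_off())"
```

```text
the job is handed in; nothing more can be done
None
```

I handed the job in at about 27.5 s: the green pin is seated in the shaft hole and its ring hangs down past the free end at about 3.36 rad, with the robot clear. Two early attempts to swing the ring tilted the pin, one at about 37 N with the fingertips, but it reseated each time.

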